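# Load and start the buckle polisher

## Task

Get the vibratory polisher running with this batch: lay every cast brass belt buckle that is on the bench into its open tub. Loosen the wing set screw on the rod's stop collar, slide the collar fully home against the end bracket and tighten the screw again, then, with all the buckles inside, push the sliding gate shut over the tub until the spring catch clicks behind it. Only once the gate is caught, press the start treadle all the way down to its stop for a moment and let it come back up; leave the bangle and the steel block where they lie.

Things in the scene. Friction and masses are not known exactly. Their poses are not given: they have to be found in the camera images.
- tub_in (a point): Centre of the tub's inner floor, 20 mm above the bench, with the machine's axes: x across it (away from the robot at yaw 0), y along it, z up. The polisher is a fixed blue and steel machine, yaw up to 0.2 rad. The tub is an open steel box, inside 170 (x) x 140 (y) x 60 mm deep, walls 6 mm, rim 80 mm above the bench; a drive housing of the same height on its +y side carries the open gate.
- collar (a joint): Slide of the stop collar along the rod, m: grows towards the end bracket (machine -y), 0.140 = fully home, touching the bracket. Clamped while the set screw is tight; slides with 2 to 3 N once it is loose. Away from home it stands in the way of the gate's ear, so the gate cannot shut.
- collar_mid (a point): Centre of the stop collar, a dark steel shaft collar 40 mm across and 24 mm wide (along the rod), on the rod's axis 75 mm above the bench.
- screw (a joint): Turn of the set screw, rad: 0 = tight, 1.3 = fully loosened (stop). It loosens anticlockwise seen from above; the collar is free beyond 0.9 and clamped below about 0.5. Turning takes 0.1 to 0.2 N m. It stays where it is left.
- wing (a point): Centre of the set screw's upright brass wing on top of the collar, moving with it: 36 mm long (this point's x), 9 mm thick (its y), 20 mm tall; centre 115 mm above the bench, 20 mm above the collar's top. The screw's axis is vertical through this point. It can be pinched from above across its thickness, turned, and used to drag the collar.
- gate (a joint): Slide of the gate, m: 0 = open (over the drive housing), 0.155 = shut (moved to machine -y, over the tub). Friction about 4 N, some 6 N more where its roller rides over the spring catch just before shut; the catch comes up behind the roller at about 0.153 and then holds the gate within 3 mm of shut.
- gate_tab (a point): Middle of the upright push tab on the gate, moving with it, 114 mm above the bench: 70 mm wide (machine x), 10 mm thick (machine y, the direction of travel), standing from 88 to 128 mm above the bench. The aluminium gate plate is 170 x 150 mm, 4 mm thick, its top 88 mm above the bench.
- catch (a joint): How far the spring catch tooth is pressed down, m: 0 = up (its rest), about 0.008 while the gate's roller passes over it. The tooth is small and dark, at the machine's front (-x) side.
- treadle (a joint): Start treadle, rad: 0 = up (sprung), 0.26 = pressed down on its stop. Sprung: about 5 N at the pad to start, 11 N at the stop.
- treadle_pad (a point): Point on top of the treadle's black ribbed pad (60 x 64 mm), 22 mm inside its free front edge, 65 mm above the bench when up, 43 mm when down. A dark steel plate 112 x 70 mm, hinged at its far end 90 mm from here along this point's +x, 32 mm above the bench; when up it slopes up towards the robot by 0.28 rad. Its fixed base, 145 x 90 mm, 12 mm thick, reaches 36 mm nearer the robot than this point.
- buckle0_mid (a point): Centre (8 mm above what it lies on) of a cast brass belt buckle: a rectangular open frame 58 mm long (this point's x) x 42 mm wide (y) x 16 mm high (z), bars 9 mm wide, a thin bar across the middle, 130 g. There are three to five alike; absent ones read None from the start.
- buckle1_mid (a point): A second buckle, as buckle0_mid.
- buckle2_mid (a point): A third buckle, as buckle0_mid.
- buckle3_mid (a point): A fourth buckle, as buckle0_mid.
- bangle: Bystander: a plain round brass bangle, 66 mm across, 18 mm high, lying flat; origin under its centre. To be left alone.
- bench_block: Bystander: a steel bench block 55 x 55 x 22 mm; origin under its centre. To be left alone.
- rod_end (a point): Middle of the face of the end bracket (blue, 40 mm wide, top 95 mm above the bench) that the collar must touch, on the axis of the guide rod, 75 mm above the bench; the machine's axes. The steel rod, 16 mm across, runs from here along +y beside the tub, 115 mm (x) from the tub's middle.
- buckle4_mid (a point): A fifth buckle, as buckle0_mid.
Not all that is in view belongs to the job. What is shaped like the part that bears buckle3_mid but green or turquoise is not meant.

How it is judged:
By the outcome, as a careful person would: the job done as asked, in the order asked, and still so for the second after the job is handed in, with the robot touching nothing.
Of buckle0, buckle1, buckle2, buckle3, buckle4 only 3 to 5 are there at a start; the rules pass over those that are not, and their reading is None.
At some moment in a run one of buckle0, buckle1, buckle2, buckle3, buckle4 may be knocked a few centimetres aside while the robot is not near it.
Once in a run the grip may slacken for a moment while it holds something.
It also fails if it takes over 210 s, if anything falls off the work surface, if the arm or the gripper's body presses on something with over 40 N, if the wrist force passes 120 N, or if a joint passes its speed limit or range.

## Robot

A 7-joint arm with a two-finger parallel gripper is mounted at the origin on the work surface. World frame = base frame: x ahead of the robot, y to its left, z up, the work surface at z = 0. Lengths are in m, angles in rad, forces in N, time in s.
With the tool pointing down it reaches from about 0.425 to 0.825 m from the base axis. Payload 3.6 kg.
Tool frame: the origin (TCP) lies midway between the tips of the shut fingers; the grasp point (between the pads) lies 19 mm behind it (bot.tcp_to_grasp is the distance from the TCP to the grasp point, in m); z points along the fingers, y is the line along which they close (so a half turn about z gives the same grasp; the last joint's range is limited). The gripper opens to 93 mm and grips with 3 to 60 N. Pads are 15 mm wide; open, the fingers measure 128 mm over their backs; the gripper's body (75 mm by 188 mm) begins 65 mm behind the grasp point.
Start: joints at [1.214, 0.615, -0.013, 1.423, 0.008, 1.103, -0.04], TCP at [0.211, -0.615, 0.219] pointing down, gripper open.
Joint ranges: [-3.12, 3.12], [-0.3, 2.06], [-1.34, 1.32], [0.26, 2.42], [-1.36, 4.5], [0.01, 1.98], [-2.84, 2.84]. Speed limits (rad/s): [2.79, 2.79, 3.14, 3.14, 3.14, 3.14, 3.14].

## Interface

Orientations are given as a rotation vector (axis times angle).
In Python, from cell import bot, imaging, nets gives the robot as it stands.
- The arm moves only by the tool step_arm, never from a script. Its argument "plan" is one flat list of numbers, 4 for each row, row after row: the shift along the tool's x, y, z scaled (see below), then the turn about the tool's z scaled (see below). In form: [dx, dy, dz, yaw, dx, dy, dz, yaw, ...]. A call has exactly 10 rows; each row is the pose to reach, as a shift and turn from the pose commanded when the call began, along the tool's axes at that moment; what a row does not reach only later rows make up. The controller multiplies each number of a shift by 0.25 m and each number of a turn by 30 degrees. A row lasts 1/12 s, in which the tool goes at most 41.7 mm and 7.16 degrees, less where a joint would pass 70% of its speed; a pose out of reach is approached as far as the arm can. A call with a number of a shift or a turn outside -1 to 1 is refused whole. A call with a gripper value outside its range is refused whole. "fingers" is the gripper's target within -1 to 1 (shut at 1, half-way at 0, fully open at -1), set as the call begins (left out, the last holds). The fingers move at their own pace and stop on an object; "grip_force" is the grip in N (left out, the last holds). Time passes only in rows, so rows that repeat a pose let the fingers close, or fill a call up. It gives the time, the measured TCP pose, the force, the opening and the grip force at its end, in the units of the state.
- bot.read_state(): the state, without advancing time (a new reading comes with each control period).
- imaging.read_camera(name): name is "scene" or "top"; returns the picture (400x640x3 uint8, blue, green, red); there is no depth.
- imaging.camera_params(name): a dict with "fx", "fy", "cx", "cy" (pixels), "rvec" (rotation vector, rad) and "tvec" (3), from world to camera coordinates, as OpenCV has them. Camera axes: x right, y down, z forward; pixel columns grow to the right and rows downward; lengths in m; the calibration is good to about 2 mm. A picture is of the moment at which its call begins. camera_params takes no time and is no camera call.
- bot.hand_in(): hands the job in; it is judged then, once.
Trained networks look in the newest picture that a camera, given by its name, has taken for a name from the list of things; names that differ only in an ending like _2 or _b are one class to them, and where a whole thing is asked for, a point or a joint stands for the part that bears it (a point fixed in the world has none). Each returns a list of dicts, best first, with "confidence" (0 to 1); they miss things now and then, are a little off and sometimes report something else, mostly with a low value. They report only what shows in the picture. A call takes as long as a camera call. They do not tell look-alikes from the thing itself.
- nets.regions_of(camera, query): "pixels" (400x640 bool, what is visible of it) and "uv" ([column, row] in pixels, amid what is visible of it).
- nets.spot_point(camera, query): "uv" ([column, row] in pixels: a listed point, or the origin of a listed thing).
The state is a dict: "time_s": time; "joint_pos": joint angles; "joint_velocities": joint speeds; "effort": joint torques, N m; "ee_pos": TCP position; "eef_rot": TCP orientation; "force": force on the tool from outside, world axes, zero at the start; "moment": the same for the moment, N m; "gripper_width": finger opening in m; "grip_force": force on a finger pad.
Only numpy, scipy, OpenCV 4.12 (cv2) and the standard library are available. Lean on these libraries where they do the work, as an engineer would, in place of code of your own. Each camera call takes 0.05 s, during which the arm holds its last target. There are 200 camera calls.

## Working session

There is one attempt and no reset: what is moved stays moved. The work goes in short steps, Python scripts to look and compute and a tool call to move; the robot and the scene stay as the last step left them, time stands still between calls to the robot, and variables do not carry over. Pictures are saved under pics/ and viewed, at most 14 in all, crops included, and the job is handed in when it is done.

Besides the shell and the picture viewer there is one more tool, called after ">>>" by a JSON object that holds its "fn" and its "kwargs", one argument or row to a line. step_arm: Moves the arm, as the interface text tells. Its arguments: {"type":"object","properties":{"plan":{"type":"array"},"fingers":{"type":"number"},"grip_force":{"type":"number"}},"required":["plan"]}

```bash
ls; mkdir -p pics; cat > h.py <<'E'
import numpy as np, cv2
from cell import bot, imaging, nets
def cam(n):
    p=imaging.camera_params(n); K=np.array([[p['fx'],0,p['cx']],[0,p['fy'],p['cy']],[0,0,1.]])
    return K,cv2.Rodrigues(np.array(p['rvec'],float))[0],np.array(p['tvec'],float).ravel()
def ray(n,uv,z):
    K,R,t=cam(n); d=R.T@np.linalg.inv(K)@np.array([uv[0],uv[1],1.]); c=-R.T@t
    return c+d*(z-c[2])/d[2]
def proj(n,P):
    K,R,t=cam(n); q=K@(R@np.array(P,float)+t); return q[:2]/q[2]
def snap(n,f): 
    im=imaging.read_camera(n); cv2.imwrite('pics/'+f,im); return im
def tool():
    s=bot.read_state(); return np.array(s['ee_pos']),cv2.Rodrigues(np.array(s['eef_rot'],float))[0],s
E
python3 - <<'E'
from h import *
for n in('scene','top'):
    snap(n,n+'0.png'); K,R,t=cam(n); print(n,K[0,0],-R.T@t)
for q,z in(('tub_in',.02),('collar_mid',.075),('wing',.115),('gate_tab',.114),('treadle_pad',.065),('rod_end',.075),('buckle0_mid',.008),('bangle',0),('bench_block',0)):
    for n in('top','scene'):
        for d in nets.spot_point(n,q)[:7]:print(q,n,round(d['confidence'],2),np.round(d['uv']),np.round(ray(n,d['uv'],z),3)[:2])
p,R,s=tool();print(p,R.round(3),s['force'],s['gripper_width'],s['time_s'])
E
```

```text
pics
scene 420.9090109532821 [ 1.1492184  -0.02233351  0.83624497]
top 491.1231024284772 [ 0.3341701  -0.08493994  1.24440334]
tub_in top 0.85 [269. 183.] [0.553 0.081]
tub_in scene 0.97 [387. 241.] [0.552 0.081]
collar_mid scene 0.86 [406. 269.] [0.66  0.114]
collar_mid scene 0.34 [411. 257.] [0.63  0.126]
wing top 0.35 [182. 178.] [0.545 0.272]
wing scene 0.52 [412. 259.] [0.662 0.12 ]
gate_tab top 0.79 [184. 176.] [0.55  0.267]
gate_tab scene 0.96 [480. 224.] [0.554 0.271]
treadle_pad top 0.81 [404. 152.] [ 0.625 -0.255]
treadle_pad scene 0.66 [239. 242.] [ 0.625 -0.254]
rod_end top 0.91 [306. 133.] [ 0.668 -0.016]
rod_end scene 0.67 [166. 252.] [ 0.675 -0.4  ]
buckle0_mid top 0.16 [404. 153.] [ 0.636 -0.265]
bangle top 0.63 [447. 204.] [ 0.505 -0.374]
bangle scene 0.86 [207. 218.] [ 0.517 -0.371]
bangle scene 0.42 [238. 245.] [ 0.589 -0.274]
bench_block top 0.77 [474. 157.] [ 0.629 -0.446]
bench_block scene 0.87 [164. 253.] [ 0.63  -0.442]
[ 0.21052734 -0.61491758  0.21864351] [[ 0.946  0.324  0.   ]
 [ 0.324 -0.946  0.   ]
 [ 0.    -0.    -1.   ]] [-0.54127407  0.37208088 -1.0612846 ] 0.09319200557342602 1.0
```

View pics/top0.png

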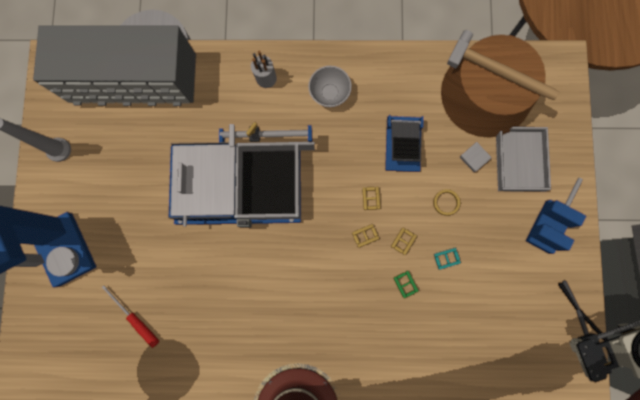

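View pics/scene0.png

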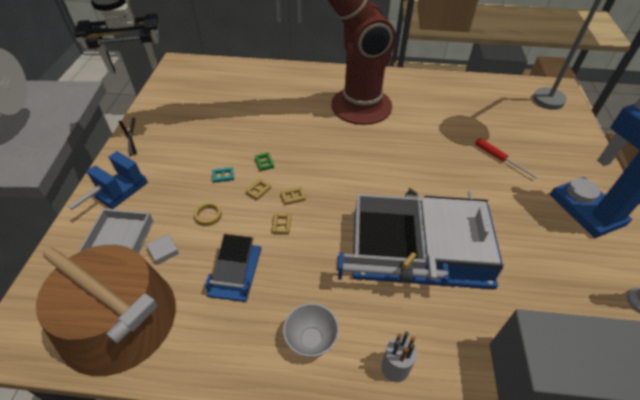

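Top picture: three brass buckles at (372,198), (366,236) and (404,241). The turquoise (447,259) and green (406,285) look-alikes are not meant, and the round bangle (447,203) and block (475,157) stay put. I'll measure the buckles by colour and confirm them in an enlarged crop.

```bash
cat >> h.py <<'E'
def brass(im,n='top'):
    hsv=cv2.cvtColor(im,cv2.COLOR_BGR2HSV); lab=cv2.cvtColor(im,cv2.COLOR_BGR2LAB).astype(float)
    out=[]
    bg=cv2.medianBlur(im,61); labb=cv2.cvtColor(bg,cv2.COLOR_BGR2LAB).astype(float)
    m=((lab[...,2]-labb[...,2]>5)|(lab[...,0]-labb[...,0]<-25))&(lab[...,2]>140)
    m=cv2.morphologyEx(m.astype(np.uint8),cv2.MORPH_CLOSE,np.ones((5,5)))
    c,_=cv2.findContours(m,cv2.RETR_EXTERNAL,cv2.CHAIN_APPROX_NONE)
    for k in c:
        if cv2.contourArea(k)<150 or cv2.contourArea(k)>1200: continue
        w=np.array([ray(n,q[0],.012)[:2] for q in k],np.float32)
        (x,y),(a,b),t=cv2.minAreaRect(w*1000)
        if a<b: t+=90
        out.append((k[:,0].mean(0).round(),round(x/1e3,3),round(y/1e3,3),round(max(a,b)),round(min(a,b)),round((t+90)%180-90)))
    return out
E
python3 - <<'E'
from h import *
im=cv2.imread('pics/top0.png')
for o in brass(im):print(*o)
a=cv2.resize(im[175:300,340:470],None,fx=4,fy=4,interpolation=cv2.INTER_CUBIC)
b=cv2.resize(im[115:150,215:320],None,fx=5,fy=5,interpolation=cv2.INTER_CUBIC)
c=np.zeros((a.shape[0]+0,800,3),np.uint8); c[:,:520]=a[:, :520]; cv2.imwrite('pics/c1.png',c[:,:520]); 
h=np.zeros((b.shape[0],525,3),np.uint8); h[:]=b; 
cv2.imwrite('pics/c1.png',cv2.vconcat([cv2.copyMakeBorder(a[:420],0,0,0,5,0),h]))
E
```

```text
Traceback (most recent call last):
  File "h.py", line 24, in brass
    w=np.array([ray(n,q[0],.012)[:2] for q in k],np.float32)
                ~~~^^^^^^^^^^^^^
  File "h.py", line 7, in ray
    K,R,t=cam(n); d=R.T@np.linalg.inv(K)@np.array([uv[0],uv[1],1.]); c=-R.T@t
          ~~~^^^
  File "h.py", line 4, in cam
    p=imaging.camera_params(n); K=np.array([[p['fx'],0,p['cx']],[0,p['fy'],p['cy']],[0,0,1.]])
ValueError: time passes only in moves, steps and waits
```

```bash
sed -i 's/^def cam(n):/import functools\n@functools.lru_cache\ndef cam(n):/' h.py
python3 - <<'E'
from h import *
im=cv2.imread('pics/top0.png')
a=cv2.resize(im[175:280,340:470],None,fx=4,fy=4,interpolation=cv2.INTER_CUBIC)
b=cv2.resize(im[118:150,216:320],None,fx=5,fy=5,interpolation=cv2.INTER_CUBIC)
cv2.imwrite('pics/c1.png',cv2.vconcat([a,b]))
for o in brass(im):print(*o)
E
```

```text
[288. 379.] 0.071 0.021 162 51 -72
[188. 362.] 0.113 0.268 123 40 25
[559. 338.] 0.177 -0.631 55 26 -59
[135. 318.] 0.221 0.407 189 44 39
[406. 284.] 0.304 -0.265 59 47 28
[ 14. 278.] 0.31 0.722 93 42 -41
[586. 302.] 0.283 -0.69 180 109 0
[404. 241.] 0.41 -0.262 58 45 -32
[366. 236.] 0.422 -0.166 60 43 -67
[102. 252.] 0.372 0.499 185 178 -5
[ 34. 209.] 0.478 0.683 126 24 71
[544. 200.] 0.519 -0.612 76 49 -57
[446. 202.] 0.51 -0.368 67 63 -45
[372. 198.] 0.518 -0.181 56 45 5
[587. 206.] 0.51 -0.726 194 57 -25
[ 80. 149.] 0.639 0.569 96 56 -88
[311. 175.] 0.566 -0.036 223 67 0
[345. 100.] 0.777 -0.111 104 52 -42
[280.  79.] 0.832 0.056 57 53 -13
[578.  61.] 0.894 -0.737 267 91 -79
[167.  91.] 0.847 0.409 377 186 -90
[530.  20.] 0.998 -0.602 126 20 26
```

View pics/c1.png

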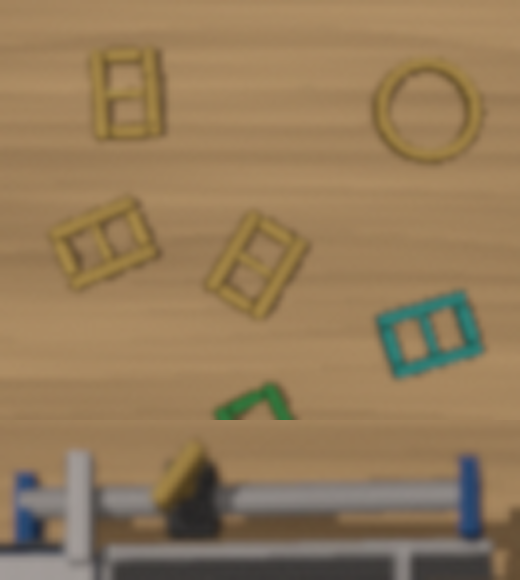

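Crop confirms three rectangular brass buckles at about (372,198), (366,236) and (404,241). The other two shapes are turquoise and green, and the bangle is round. The brass wing sits on the dark collar near (252,130), slanted, and the end bracket is at about (309,133).

```bash
cat >> h.py <<'E'
def plan(targets,start=None):
    """targets (x,y,z,phi deg of tool x); prints normalised dx dy dz yaw per call"""
    if start is None:
        p,R,s=tool(); phi=np.degrees(np.arctan2(R[1,0],R[0,0]))
    else: p,phi=np.array(start[:3]),start[3]
    print('start',p.round(4),round(phi,1))
    for T in targets:
        while 1:
            a=np.radians(phi); d=np.array(T[:3])-p; y=T[3]-phi
            tx=np.array([d[0]*np.cos(a)+d[1]*np.sin(a), d[0]*np.sin(a)-d[1]*np.cos(a), -d[2]])/.25
            f=max(1,np.abs(tx).max(),abs(y)/30); 
            n=int(np.ceil(f-1e-6))
            v=np.append(tx,-y/30)/n
            print(T if n==1 else '  part',v.round(3))
            p=p+d/n; phi+=y/n
            if n==1: break
E
python3 - <<'E'
from h import *
for uv in((252,129),(254,131)):print('wing',ray('top',uv,.118))
# wing ends in top crop
e=[ray('top',(216+x/5,118+(y-420)/5),.12) for x,y in((160,492),(200,452))]; d=e[1]-e[0]; print(d,np.degrees(np.arctan2(d[1],d[0])))
for a,b in (((237,142),(299,142)),((237,220),(299,219)),((170,219),(299,219)),((222,135),(308,133))):
    e=[ray('top',q,.08) for q in (a,b)]; d=e[0]-e[1]; print(e[0][:2],e[1][:2],np.arctan2(-d[0],d[1]))
plan([(.422,-.166,.15,113),(.422,-.166,.06,113),(.422,-.166,.004,113),(.422,-.166,.18,113),(.515,.116,.18,91),(.515,.116,.045,91),(.515,.116,.03,91)])
E
```

```text
wing [0.66459515 0.11068781 0.118     ]
wing [0.65972952 0.1057623  0.118     ]
[ 0.01969034 -0.01838166  0.        ] -43.03129755271935
[0.64269331 0.15302635] [0.64375366 0.00112159] 0.006980261415634209
[0.45106229 0.14580587] [ 0.45502504 -0.00256954] 0.026701221042386265
[0.45176654 0.30726664] [ 0.45502504 -0.00256954] 0.010516441075881762
[0.66008446 0.19065012] [ 0.66652619 -0.02047438] 0.03050203130018831
start [ 0.2105 -0.6149  0.2186] 18.9
  part [ 0.346 -0.356  0.069 -0.784]
  part [ 0.459 -0.189  0.069 -0.784]
  part [ 0.496  0.01   0.069 -0.784]
(0.422, -0.166, 0.15, 113) [ 0.451  0.207  0.069 -0.784]
(0.422, -0.166, 0.06, 113) [ 0.    0.    0.36 -0.  ]
(0.422, -0.166, 0.004, 113) [ 0.     0.     0.224 -0.   ]
(0.422, -0.166, 0.18, 113) [ 0.     0.    -0.704 -0.   ]
(0.515, 0.116, 0.18, 91) [ 0.893  0.783 -0.     0.733]
(0.515, 0.116, 0.045, 91) [-0.   -0.    0.54 -0.  ]
(0.515, 0.116, 0.03, 91) [ 0.    0.    0.06 -0.  ]
```

>>> {"fn": "step_arm", "kwargs": {
  "plan": [0.07,-0.07,0.01,-0.16,0.14,-0.14,0.03,-0.31,0.21,-0.21,0.04,-0.47,0.28,-0.28,0.055,-0.63,0.35,-0.356,0.07,-0.78,0.35,-0.356,0.07,-0.78,0.35,-0.356,0.07,-0.78,0.35,-0.356,0.07,-0.78,0.35,-0.356,0.07,-0.78,0.35,-0.356,0.07,-0.78],
  "fingers": -0.5,
  "grip_force": 25
}}

```text
time_s: 1.83
ee_pos: [0.2635, -0.5037, 0.2012]
eef_rot: [2.931, 1.129, -0.001]
force: [0.0, 0.2, -0.1]
gripper_width: 0.0695
grip_force: 0.0
```

>>> {"fn": "step_arm", "kwargs": {
  "plan": [0.09,-0.04,0.01,-0.16,0.18,-0.08,0.03,-0.31,0.27,-0.11,0.04,-0.47,0.36,-0.15,0.055,-0.63,0.46,-0.19,0.07,-0.78,0.46,-0.19,0.07,-0.78,0.46,-0.19,0.07,-0.78,0.46,-0.19,0.07,-0.78,0.46,-0.19,0.07,-0.78,0.46,-0.19,0.07,-0.78]
}}

```text
time_s: 2.67
ee_pos: [0.3168, -0.3914, 0.1837]
eef_rot: [2.642, 1.699, -0.001]
force: [-0.3, -0.2, -1.0]
gripper_width: 0.0696
grip_force: 0.0
```

>>> {"fn": "step_arm", "kwargs": {
  "plan": [0.1,0,0.01,-0.16,0.2,0,0.03,-0.31,0.3,0.01,0.04,-0.47,0.4,0.01,0.055,-0.63,0.5,0.01,0.07,-0.78,0.5,0.01,0.07,-0.78,0.5,0.01,0.07,-0.78,0.5,0.01,0.07,-0.78,0.5,0.01,0.07,-0.78,0.5,0.01,0.07,-0.78]
}}

```text
time_s: 3.5
ee_pos: [0.3708, -0.2784, 0.1662]
eef_rot: [2.242, 2.2, -0.001]
force: [0.4, 0.7, -0.5]
gripper_width: 0.0701
grip_force: 0.0
```

>>> {"fn": "step_arm", "kwargs": {
  "plan": [0.09,0.04,0.01,-0.16,0.18,0.08,0.03,-0.31,0.27,0.12,0.04,-0.47,0.36,0.16,0.055,-0.63,0.45,0.21,0.07,-0.78,0.45,0.21,0.07,-0.78,0.45,0.21,0.07,-0.78,0.45,0.21,0.07,-0.78,0.45,0.21,0.07,-0.78,0.45,0.21,0.07,-0.78]
}}

```text
time_s: 4.33
ee_pos: [0.425, -0.1668, 0.1487]
eef_rot: [1.75, 2.609, -0.001]
force: [-0.0, 0.5, 0.2]
gripper_width: 0.0696
grip_force: 0.0
```

>>> {"fn": "step_arm", "kwargs": {
  "plan": [0,-0.01,0.1,0,0,-0.01,0.2,0,0,-0.01,0.3,0,0,-0.01,0.4,0,0,-0.01,0.48,0,0,-0.01,0.53,0,0,-0.01,0.56,0,0,-0.01,0.575,0,0,-0.01,0.575,0,0,-0.01,0.575,0]
}}

```text
time_s: 5.17
ee_pos: [0.4236, -0.1666, 0.0054]
eef_rot: [1.746, 2.611, 0.0]
force: [0.8, 0.3, -0.0]
gripper_width: 0.0695
grip_force: 0.0
```

>>> {"fn": "step_arm", "kwargs": {
  "plan": [0,0,0,0,0,0,0,0,0,0,0,0,0,0,0,0,0,0,0,0,0,0,0,0,0,0,-0.04,0,0,0,-0.08,0,0,0,-0.12,0,0,0,-0.16,0],
  "fingers": 1,
  "grip_force": 25
}}

```text
time_s: 6.0
ee_pos: [0.4226, -0.1661, 0.0451]
eef_rot: [-1.745, -2.611, 0.001]
force: [-0.8, 0.7, -1.5]
gripper_width: 0.0419
grip_force: 25.0
```

```bash
python3 - <<'E'
from h import *
plan([(.4226,-.1661,.18,112.5),(.515,.116,.18,91),(.515,.116,.035,91),(.515,.116,.18,91),(.41,-.262,.18,148)],(.4226,-.1661,.0451,112.5))
E
```

```text
start [ 0.4226 -0.1661  0.0451] 112.5
(0.4226, -0.1661, 0.18, 112.5) [ 0.    0.   -0.54 -0.  ]
(0.515, 0.116, 0.18, 91) [ 0.901  0.773 -0.     0.717]
(0.515, 0.116, 0.035, 91) [-0.   -0.    0.58 -0.  ]
(0.515, 0.116, 0.18, 91) [ 0.    0.   -0.58 -0.  ]
  part [-0.752 -0.223 -0.    -0.95 ]
(0.41, -0.262, 0.18, 148) [-0.555 -0.555 -0.    -0.95 ]
```

>>> {"fn": "step_arm", "kwargs": {
  "plan": [0,0,-0.05,0,0,0,-0.12,0,0,0,-0.2,0,0,0,-0.28,0,0,0,-0.36,0,0,0,-0.43,0,0,0,-0.49,0,0,0,-0.53,0,0,0,-0.54,0,0,0,-0.54,0]
}}

```text
time_s: 6.83
ee_pos: [0.4231, -0.1664, 0.1802]
eef_rot: [1.745, 2.611, -0.0]
force: [0.2, -0.4, -2.2]
gripper_width: 0.0419
grip_force: 25.0
```

>>> {"fn": "step_arm", "kwargs": {
  "plan": [0.05,0.05,0,0.05,0.15,0.13,0,0.12,0.27,0.23,0,0.22,0.39,0.34,0,0.32,0.51,0.44,0,0.41,0.63,0.54,0,0.5,0.74,0.64,0,0.6,0.84,0.72,0,0.67,0.9,0.77,0,0.717,0.9,0.77,0,0.717]
}}

```text
time_s: 7.67
ee_pos: [0.5147, 0.1219, 0.1789]
eef_rot: [-2.191, -2.247, -0.004]
force: [0.3, -0.3, -2.0]
gripper_width: 0.0416
grip_force: 25.0
```

>>> {"fn": "step_arm", "kwargs": {
  "plan": [0,0,0.05,0,0,0,0.12,0,0,0,0.2,0,0,0,0.28,0,0,0,0.36,0,0,0,0.43,0,0,0,0.49,0,0,0,0.54,0,0,0,0.57,0,0,0,0.58,0]
}}

```text
time_s: 8.5
ee_pos: [0.5134, 0.114, 0.033]
eef_rot: [-2.201, -2.239, 0.006]
force: [0.6, 0.3, -1.3]
gripper_width: 0.0419
grip_force: 25.0
```

>>> {"fn": "step_arm", "kwargs": {
  "plan": [0,0,0.01,0,0,0,0.02,0,0,0,0.02,0,0,0,0.02,0,0,0,0.02,0,0,0,0.02,0,0,0,0.02,0,0,0,0.02,0,0,0,0.02,0,0,0,0.02,0]
}}

```text
time_s: 9.33
ee_pos: [0.515, 0.1153, 0.03]
eef_rot: [2.202, 2.24, 0.0]
force: [0.5, 0.5, -1.0]
gripper_width: 0.0419
grip_force: 25.0
```

>>> {"fn": "step_arm", "kwargs": {
  "plan": [0,0,0,0,0,0,0,0,0,0,0,0,0,0,0,0,0,0,-0.04,0,0,0,-0.12,0,0,0,-0.24,0,0,0,-0.36,0,0,0,-0.48,0,0,0,-0.6,0],
  "fingers": -0.075
}}

```text
time_s: 10.17
ee_pos: [0.5146, 0.1153, 0.1822]
eef_rot: [2.202, 2.241, 0.001]
force: [-0.0, -0.7, -1.0]
gripper_width: 0.0502
grip_force: 0.0
```

```bash
python3 - <<'E'
from h import *
im=snap('top','t1.png')
for o in brass(im):
  if .35<o[1]<.68 and -.4<o[2]<.2: print(*o)
print(bot.read_state()['time_s'])
for d in nets.regions_of('top','buckle0_mid'):print(d['confidence'],d['uv'],d['pixels'].sum())
cv2.imwrite('pics/c2.png',cv2.resize(im[110:300,160:460],None,fx=2.6,fy=2.6,interpolation=cv2.INTER_CUBIC))
plan([(.41,-.262,.18,148),(.41,-.262,.005,148)])
E
```

```text
[403. 240.] 0.414 -0.254 63 56 63
[295. 245.] 0.402 0.023 206 143 -25
[446. 202.] 0.509 -0.368 65 65 -46
[259. 196.] 0.517 0.11 47 41 2
[364. 193.] 0.528 -0.152 116 61 72
[321. 159.] 0.614 -0.043 126 73 10
10.2167
start [0.5182 0.1167 0.1856] 91.0
  part [-0.754 -0.229  0.011 -0.95 ]
(0.41, -0.262, 0.18, 148) [-0.553 -0.561  0.011 -0.95 ]
(0.41, -0.262, 0.005, 148) [ 0.   0.   0.7 -0. ]
```

View pics/c2.png

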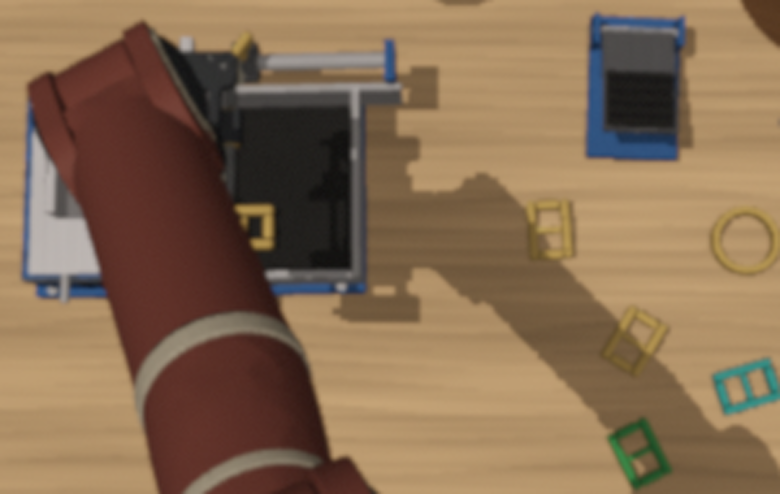

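The first buckle lies in the tub at about (259,196) in the top view. The other two are unmoved at (372,198) and (404,241). Next is the one at (404,241).

>>> {"fn": "step_arm", "kwargs": {
  "plan": [-0.05,-0.01,0,-0.06,-0.15,-0.04,0,-0.18,-0.25,-0.07,0,-0.3,-0.35,-0.1,0,-0.43,-0.45,-0.13,0,-0.56,-0.55,-0.16,0,-0.68,-0.64,-0.19,0,-0.8,-0.71,-0.21,0,-0.9,-0.75,-0.23,0,-0.95,-0.75,-0.23,0,-0.95],
  "fingers": -0.5
}}

```text
time_s: 11.1
ee_pos: [0.4589, -0.0764, 0.1793]
eef_rot: [-1.589, -2.708, 0.004]
force: [0.5, 0.3, 0.3]
gripper_width: 0.0697
grip_force: 0.0
```

>>> {"fn": "step_arm", "kwargs": {
  "plan": [-0.03,-0.03,0,-0.06,-0.1,-0.1,0,-0.18,-0.18,-0.18,0,-0.3,-0.25,-0.25,0,-0.43,-0.32,-0.32,0,-0.56,-0.4,-0.4,0,-0.68,-0.47,-0.47,0,-0.8,-0.52,-0.52,0,-0.9,-0.55,-0.555,0,-0.95,-0.55,-0.555,0,-0.95]
}}

```text
time_s: 11.93
ee_pos: [0.4068, -0.2632, 0.1794]
eef_rot: [-0.873, -3.017, 0.001]
force: [-0.7, 0.5, 0.4]
gripper_width: 0.0698
grip_force: 0.0
```

```bash
python3 - <<'E'
from h import *
plan([(.41,-.262,.005,148)])
print(bot.read_state()['joint_pos'])
E
```

```text
start [ 0.4068 -0.2632  0.1794] 147.7
(0.41, -0.262, 0.005, 148) [-0.008  0.011  0.697 -0.009]
[ 1.00967904  0.49018689 -0.69761111  1.92644466  0.40737448  0.87024415
  1.10889773]
```

>>> {"fn": "step_arm", "kwargs": {
  "plan": [-0.01,0.01,0.08,0,-0.01,0.01,0.18,0,-0.01,0.01,0.29,0,-0.01,0.01,0.4,0,-0.01,0.01,0.5,0,-0.01,0.01,0.58,0,-0.01,0.01,0.64,0,-0.01,0.01,0.68,0,-0.01,0.01,0.695,0,-0.01,0.01,0.695,0]
}}

```text
time_s: 12.77
ee_pos: [0.4115, -0.2592, 0.0058]
eef_rot: [-0.864, -3.02, -0.001]
force: [0.4, 0.0, -1.2]
gripper_width: 0.0694
grip_force: 0.0
```

>>> {"fn": "step_arm", "kwargs": {
  "plan": [0,0,0,0,0,0,0,0,0,0,0,0,0,0,0,0,0,0,0,0,0,0,0,0,0,0,-0.04,0,0,0,-0.08,0,0,0,-0.12,0,0,0,-0.16,0],
  "fingers": 1,
  "grip_force": 25
}}

```text
time_s: 13.6
ee_pos: [0.4111, -0.2604, 0.0474]
eef_rot: [0.866, 3.019, 0.0]
force: [-1.0, -1.3, -0.5]
gripper_width: 0.0419
grip_force: 25.0
```

>>> {"fn": "step_arm", "kwargs": {
  "plan": [0,0,-0.05,0,0,0,-0.12,0,0,0,-0.2,0,0,0,-0.28,0,0,0,-0.36,0,0,0,-0.43,0,0,0,-0.49,0,0,0,-0.53,0,0,0,-0.54,0,0,0,-0.54,0]
}}

```text
time_s: 14.43
ee_pos: [0.4111, -0.2606, 0.1819]
eef_rot: [0.866, 3.018, -0.001]
force: [-0.1, -0.1, -1.5]
gripper_width: 0.0415
grip_force: 25.0
```

```bash
python3 - <<'E'
from h import *
plan([(.59,.046,.18,91),(.59,.046,.03,91),(.59,.046,.18,91),(.518,-.181,.18,5),(.518,-.181,.005,5)])
E
```

```text
start [ 0.4111 -0.2606  0.1819] 148.0
  part [0.022 0.71  0.004 0.95 ]
(0.59, 0.046, 0.18, 91) [0.358 0.613 0.004 0.95 ]
(0.59, 0.046, 0.03, 91) [ 0.   0.   0.6 -0. ]
(0.59, 0.046, 0.18, 91) [ 0.   0.  -0.6 -0. ]
  part [-0.301 -0.101 -0.     0.956]
  part [-0.313  0.056 -0.     0.956]
(0.518, -0.181, 0.18, 5) [-0.248  0.199 -0.     0.956]
(0.518, -0.181, 0.005, 5) [ 0.   0.   0.7 -0. ]
```

>>> {"fn": "step_arm", "kwargs": {
  "plan": [0,0.04,0,0.06,0,0.13,0,0.18,0.01,0.23,0,0.3,0.01,0.33,0,0.43,0.01,0.43,0,0.56,0.02,0.52,0,0.68,0.02,0.6,0,0.8,0.02,0.67,0,0.9,0.02,0.71,0,0.95,0.02,0.71,0,0.95]
}}

```text
time_s: 15.27
ee_pos: [0.5015, -0.1039, 0.1804]
eef_rot: [-1.576, -2.716, -0.003]
force: [-0.1, -0.2, -1.1]
gripper_width: 0.0417
grip_force: 25.0
```

>>> {"fn": "step_arm", "kwargs": {
  "plan": [0.02,0.03,0,0.06,0.06,0.11,0,0.18,0.11,0.19,0,0.3,0.16,0.28,0,0.43,0.21,0.36,0,0.56,0.26,0.44,0,0.68,0.3,0.51,0,0.8,0.33,0.57,0,0.9,0.36,0.61,0,0.95,0.36,0.61,0,0.95]
}}

```text
time_s: 16.1
ee_pos: [0.5893, 0.0488, 0.1802]
eef_rot: [-2.196, -2.243, -0.001]
force: [0.3, 0.6, -0.3]
gripper_width: 0.0419
grip_force: 25.0
```

>>> {"fn": "step_arm", "kwargs": {
  "plan": [0,0,0.05,0,0,0,0.12,0,0,0,0.2,0,0,0,0.28,0,0,0,0.36,0,0,0,0.43,0,0,0,0.5,0,0,0,0.56,0,0,0,0.59,0,0,0,0.6,0]
}}

```text
time_s: 16.93
ee_pos: [0.5876, 0.0441, 0.0293]
eef_rot: [-2.202, -2.238, 0.006]
force: [-0.9, 0.7, -1.5]
gripper_width: 0.0414
grip_force: 25.0
```

>>> {"fn": "step_arm", "kwargs": {
  "plan": [0,0,0,0,0,0,0,0,0,0,0,0,0,0,0,0,0,0,0,0,0,0,0,0,0,0,0,0,0,0,0,0,0,0,0,0,0,0,0,0]
}}

```text
time_s: 17.77
ee_pos: [0.5894, 0.0462, 0.0312]
eef_rot: [-2.202, -2.241, -0.0]
force: [0.5, 0.3, -0.9]
gripper_width: 0.0415
grip_force: 25.0
```

>>> {"fn": "step_arm", "kwargs": {
  "plan": [0,0,0,0,0,0,0,0,0,0,0,0,0,0,0,0,0,0,-0.04,0,0,0,-0.12,0,0,0,-0.24,0,0,0,-0.36,0,0,0,-0.48,0,0,0,-0.6,0],
  "fingers": -0.075
}}

```text
time_s: 18.6
ee_pos: [0.5892, 0.0463, 0.1835]
eef_rot: [2.202, 2.241, 0.001]
force: [0.9, -0.1, 0.1]
gripper_width: 0.0498
grip_force: 0.0
```

>>> {"fn": "step_arm", "kwargs": {
  "plan": [-0.02,-0.01,0,0.06,-0.06,-0.02,0,0.18,-0.1,-0.03,0,0.3,-0.14,-0.05,0,0.43,-0.18,-0.06,0,0.56,-0.22,-0.07,0,0.68,-0.25,-0.08,0,0.8,-0.28,-0.09,0,0.9,-0.3,-0.1,0,0.956,-0.3,-0.1,0,0.956],
  "fingers": -0.5
}}

```text
time_s: 19.43
ee_pos: [0.5651, -0.0308, 0.1814]
eef_rot: [2.69, 1.621, -0.001]
force: [1.2, 0.2, -0.7]
gripper_width: 0.0696
grip_force: 0.0
```

>>> {"fn": "step_arm", "kwargs": {
  "plan": [-0.02,0,0,0.06,-0.06,0.01,0,0.18,-0.1,0.02,0,0.3,-0.14,0.03,0,0.43,-0.18,0.03,0,0.56,-0.22,0.04,0,0.68,-0.26,0.05,0,0.8,-0.29,0.05,0,0.9,-0.31,0.055,0,0.956,-0.31,0.055,0,0.956]
}}

```text
time_s: 20.27
ee_pos: [0.5416, -0.1053, 0.1812]
eef_rot: [3.008, 0.906, -0.0]
force: [-0.5, -0.6, -0.6]
gripper_width: 0.0697
grip_force: 0.0
```

>>> {"fn": "step_arm", "kwargs": {
  "plan": [-0.02,0.01,0,0.06,-0.05,0.04,0,0.18,-0.08,0.06,0,0.3,-0.11,0.09,0,0.43,-0.14,0.12,0,0.56,-0.18,0.14,0,0.68,-0.21,0.17,0,0.8,-0.23,0.19,0,0.9,-0.25,0.2,0,0.956,-0.25,0.2,0,0.956]
}}

```text
time_s: 21.1
ee_pos: [0.5169, -0.1814, 0.1811]
eef_rot: [3.138, 0.133, -0.001]
force: [-0.7, -0.5, 0.1]
gripper_width: 0.0695
grip_force: 0.0
```

```bash
python3 - <<'E'
from h import *
im=snap('scene','s3.png'); snap('top','t3.png')
for o in brass(im,'scene'):
  if .3<o[1]<.68 and -.4<o[2]<.2: print(*o)
plan([(.518,-.181,.005,5)])
cv2.imwrite('pics/c3.png',cv2.resize(im[150:300,180:440],None,fx=3,fy=3,interpolation=cv2.INTER_CUBIC))
E
```

```text
[376. 285.] 0.667 0.061 257 49 90
[373. 248.] 0.571 0.049 62 42 -90
[212. 250.] 0.617 -0.318 113 50 31
[402. 228.] 0.501 0.118 59 56 88
[265. 226.] 0.545 -0.217 124 110 -84
[346. 233.] 0.525 -0.016 127 34 -2
[208. 210.] 0.492 -0.372 190 104 -40
[239. 164.] 0.328 -0.331 83 53 -24
start [ 0.5176 -0.1798  0.1811] 5.0
(0.518, -0.181, 0.005, 5) [0.001 0.005 0.705 0.001]
```

View pics/c3.png

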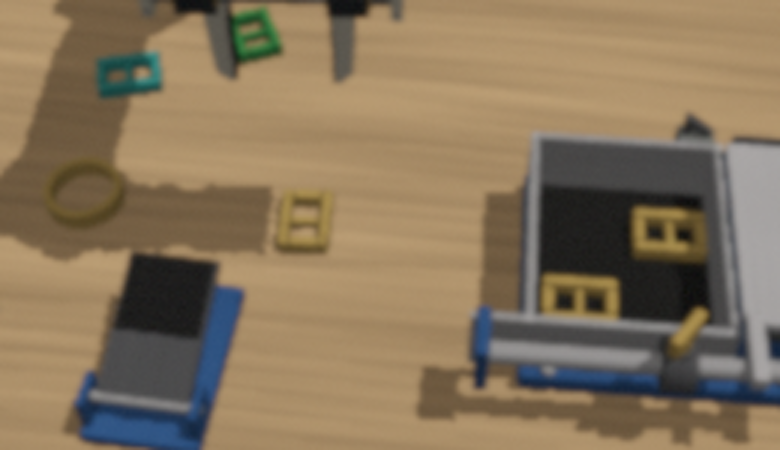

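Two buckles lie flat in the tub, and the third is still at scene (281,223), between the open fingers. I'll take it to the free slot.

>>> {"fn": "step_arm", "kwargs": {
  "plan": [0,0,0.08,0,0,0,0.18,0,0,0,0.29,0,0,0,0.4,0,0,0,0.5,0,0,0,0.58,0,0,0,0.64,0,0,0,0.68,0,0,0,0.7,0,0,0,0.7,0]
}}

```text
time_s: 22.03
ee_pos: [0.5173, -0.1798, 0.0054]
eef_rot: [-3.138, -0.137, 0.002]
force: [0.5, 0.1, -0.3]
gripper_width: 0.0695
grip_force: 0.0
```

>>> {"fn": "step_arm", "kwargs": {
  "plan": [0,0,0,0,0,0,0,0,0,0,0,0,0,0,0,0,0,0,0,0,0,0,0,0,0,0,-0.04,0,0,0,-0.08,0,0,0,-0.12,0,0,0,-0.16,0],
  "fingers": 1,
  "grip_force": 25
}}

```text
time_s: 22.87
ee_pos: [0.5177, -0.1808, 0.0475]
eef_rot: [3.138, 0.135, 0.001]
force: [-0.5, -0.2, -1.1]
gripper_width: 0.0416
grip_force: 25.0
```

>>> {"fn": "step_arm", "kwargs": {
  "plan": [0,0,-0.05,0,0,0,-0.12,0,0,0,-0.2,0,0,0,-0.28,0,0,0,-0.36,0,0,0,-0.43,0,0,0,-0.49,0,0,0,-0.53,0,0,0,-0.54,0,0,0,-0.54,0]
}}

```text
time_s: 23.7
ee_pos: [0.5177, -0.1806, 0.1821]
eef_rot: [3.138, 0.136, 0.002]
force: [-0.1, -0.2, -2.0]
gripper_width: 0.0418
grip_force: 25.0
```

```bash
python3 - <<'E'
from h import *
plan([(.515,.046,.18,91),(.515,.046,.03,91),(.515,.046,.18,91)])
# wing
im=cv2.imread('pics/t3.png')
hsv=cv2.cvtColor(im,cv2.COLOR_BGR2HSV)[110:150,225:285]
m=((hsv[...,0]>14)&(hsv[...,0]<32)&(hsv[...,1]>100)&(hsv[...,2]>60)).astype(np.uint8)
n,l,st,c=cv2.connectedComponentsWithStats(m)
for i in range(1,n):
    if st[i,4]>15: print(st[i],c[i]+[225,110])
cv2.imwrite('pics/c4.png',cv2.resize(im[105:160,210:325],None,fx=6,fy=6,interpolation=cv2.INTER_CUBIC))
E
```

```text
start [ 0.5177 -0.1806  0.1821] 4.9
  part [ 0.022 -0.301  0.003 -0.956]
  part [ 0.164 -0.254  0.003 -0.956]
(0.515, 0.046, 0.18, 91) [ 0.266 -0.144  0.003 -0.956]
(0.515, 0.046, 0.03, 91) [ 0.   0.   0.6 -0. ]
(0.515, 0.046, 0.18, 91) [ 0.   0.  -0.6 -0. ]
[   0    0   60   26 1160] [255.02155172 119.39741379]
[11 28 13  4 49] [242.04081633 139.59183673]
[35 28 25  3 75] [272. 139.]
```

View pics/c4.png

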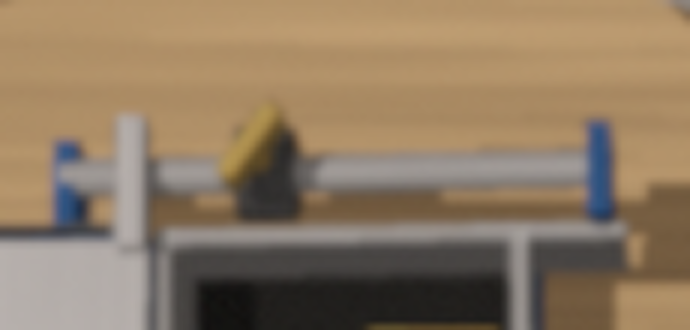

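The wing runs from about (247,134) to (256,123) in top pixels. That puts its centre near (0.666, 0.111) and its axis at about -40° (or 140°). I'll place the last buckle first.

>>> {"fn": "step_arm", "kwargs": {
  "plan": [0,-0.02,0,-0.06,0,-0.06,0,-0.18,0.01,-0.1,0,-0.3,0.01,-0.14,0,-0.43,0.01,-0.18,0,-0.56,0.02,-0.22,0,-0.68,0.02,-0.25,0,-0.8,0.02,-0.28,0,-0.9,0.02,-0.3,0,-0.956,0.02,-0.3,0,-0.956]
}}

```text
time_s: 24.53
ee_pos: [0.5153, -0.1035, 0.1802]
eef_rot: [-3.004, -0.913, 0.003]
force: [0.1, 1.3, -1.3]
gripper_width: 0.0417
grip_force: 25.0
```

>>> {"fn": "step_arm", "kwargs": {
  "plan": [0.01,-0.02,0,-0.06,0.03,-0.05,0,-0.18,0.05,-0.08,0,-0.3,0.07,-0.12,0,-0.43,0.1,-0.15,0,-0.56,0.12,-0.18,0,-0.68,0.14,-0.21,0,-0.8,0.155,-0.24,0,-0.9,0.165,-0.255,0,-0.956,0.165,-0.255,0,-0.956]
}}

```text
time_s: 25.37
ee_pos: [0.5149, -0.0283, 0.181]
eef_rot: [-2.686, -1.628, -0.0]
force: [-0.1, 0.9, -2.0]
gripper_width: 0.0418
grip_force: 25.0
```

>>> {"fn": "step_arm", "kwargs": {
  "plan": [0.02,-0.01,0,-0.06,0.05,-0.03,0,-0.18,0.08,-0.05,0,-0.3,0.12,-0.07,0,-0.43,0.15,-0.09,0,-0.56,0.19,-0.1,0,-0.68,0.22,-0.12,0,-0.8,0.25,-0.135,0,-0.9,0.265,-0.145,0,-0.956,0.265,-0.145,0,-0.956]
}}

```text
time_s: 26.2
ee_pos: [0.5137, 0.047, 0.1812]
eef_rot: [-2.2, -2.242, -0.001]
force: [-1.1, -0.9, -1.8]
gripper_width: 0.0418
grip_force: 25.0
```

>>> {"fn": "step_arm", "kwargs": {
  "plan": [0,0,0.05,0,0,0,0.12,0,0,0,0.2,0,0,0,0.28,0,0,0,0.36,0,0,0,0.43,0,0,0,0.5,0,0,0,0.56,0,0,0,0.59,0,0,0,0.6,0]
}}

```text
time_s: 27.03
ee_pos: [0.5131, 0.0452, 0.03]
eef_rot: [-2.203, -2.238, 0.004]
force: [-0.3, 1.0, -0.9]
gripper_width: 0.0417
grip_force: 25.0
```

>>> {"fn": "step_arm", "kwargs": {
  "plan": [0,0,0,0,0,0,0,0,0,0,0,0,0,0,0,0,0,0,0,0,0,0,0,0,0,0,0,0,0,0,0,0,0,0,0,0,0,0,0,0]
}}

```text
time_s: 27.87
ee_pos: [0.5137, 0.0461, 0.0312]
eef_rot: [-2.202, -2.24, 0.0]
force: [-0.5, -0.0, -0.7]
gripper_width: 0.0416
grip_force: 25.0
```

>>> {"fn": "step_arm", "kwargs": {
  "plan": [0,0,0,0,0,0,0,0,0,0,0,0,0,0,0,0,0,0,-0.04,0,0,0,-0.12,0,0,0,-0.24,0,0,0,-0.36,0,0,0,-0.48,0,0,0,-0.6,0],
  "fingers": -0.075
}}

```text
time_s: 28.7
ee_pos: [0.5134, 0.0462, 0.1834]
eef_rot: [2.202, 2.241, 0.001]
force: [1.4, 0.1, -0.3]
gripper_width: 0.05
grip_force: 0.0
```

```bash
python3 - <<'E'
from h import *
plan([(.666,.111,.19,140),(.666,.111,.14,140)])
for a,b in (((222,175),(280,108)),((228,172),(277,110))):
    e=[ray('top',(210+x/6,105+y/6),.122) for x,y in(a,b)];d=e[1]-e[0];print((e[0]+e[1])/2,np.linalg.norm(d),np.degrees(np.arctan2(d[1],d[0])))
E
```

```text
start [0.5134 0.0462 0.1834] 91.0
  part [ 0.124  0.307 -0.013 -0.817]
(0.666, 0.111, 0.19, 140) [-0.014  0.331 -0.013 -0.817]
(0.666, 0.111, 0.14, 140) [ 0.   0.   0.2 -0. ]
[0.66445643 0.1104067  0.122     ] 0.03517707347746084 -38.81155313992855
[0.66466102 0.10982316 0.122     ] 0.03141840836065552 -36.198174910505834
```

>>> {"fn": "step_arm", "kwargs": {
  "plan": [0.01,0.02,0,-0.05,0.02,0.05,0,-0.15,0.04,0.1,0,-0.26,0.06,0.14,0,-0.37,0.07,0.18,0,-0.48,0.09,0.22,-0.01,-0.59,0.1,0.26,-0.01,-0.69,0.12,0.29,-0.01,-0.78,0.125,0.305,-0.01,-0.82,0.125,0.305,-0.01,-0.82],
  "fingers": 0.2
}}

```text
time_s: 29.53
ee_pos: [0.5897, 0.0791, 0.1835]
eef_rot: [-1.673, -2.658, -0.001]
force: [0.0, -0.7, -0.1]
gripper_width: 0.0369
grip_force: 0.0
```

>>> {"fn": "step_arm", "kwargs": {
  "plan": [0,0.02,0,-0.05,0,0.05,0,-0.15,0,0.1,0,-0.26,0,0.14,0,-0.37,-0.01,0.19,0,-0.48,-0.01,0.23,-0.01,-0.59,-0.01,0.27,-0.01,-0.69,-0.01,0.3,-0.01,-0.78,-0.015,0.33,-0.01,-0.84,-0.015,0.33,-0.01,-0.84]
}}

```text
time_s: 30.37
ee_pos: [0.6661, 0.1111, 0.1858]
eef_rot: [1.053, 2.96, 0.001]
force: [-1.1, 0.1, -0.1]
gripper_width: 0.0371
grip_force: 0.0
```

>>> {"fn": "step_arm", "kwargs": {
  "plan": [0,0,0.03,0,0,0,0.08,0,0,0,0.13,0,0,0,0.18,0,0,0,0.2,0,0,0,0.2,0,0,0,0.2,0,0,0,0.2,0,0,0,0.2,0,0,0,0.2,0]
}}

```text
time_s: 31.2
ee_pos: [0.6659, 0.1111, 0.137]
eef_rot: [1.054, 2.958, 0.001]
force: [0.4, 0.2, -0.3]
gripper_width: 0.0369
grip_force: 0.0
```

```bash
python3 - <<'E'
from h import *
im=snap('scene','s5.png')
plan([(.665,.1105,.101,141)])
cv2.imwrite('pics/c5.png',cv2.resize(im[180:300,330:490],None,fx=4.5,fy=4.5,interpolation=cv2.INTER_CUBIC))
print(proj('scene',tool()[0]),proj('scene',(.665,.1105,.115)))
E
```

```text
start [0.6658 0.1111 0.1369] 140.8
(0.665, 0.1105, 0.101, 141) [ 0.001 -0.004  0.144 -0.007]
[409.74385401 254.36174043] [407.63218575 260.05277359]
```

View pics/c5.png

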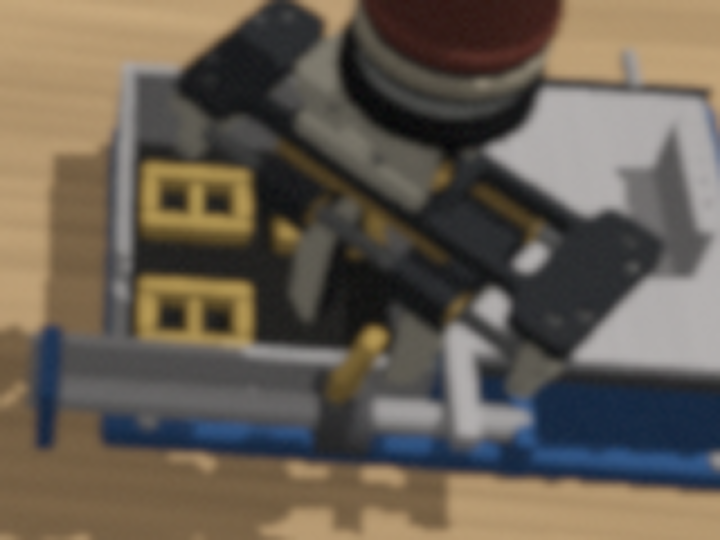

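All three buckles are in the tub. The fingertips, at crop (300,310) and (405,375), straddle the wing at (358,355), so I'll go down and pinch.

>>> {"fn": "step_arm", "kwargs": {
  "plan": [0,0,0.02,0,0,0,0.04,0,0,0,0.06,0,0,0,0.08,0,0,0,0.1,0,0,0,0.12,0,0,0,0.135,0,0,0,0.14,0,0,0,0.14,0,0,0,0.14,0]
}}

```text
time_s: 32.08
ee_pos: [0.6656, 0.111, 0.1013]
eef_rot: [1.054, 2.959, 0.001]
force: [0.2, 0.1, 1.1]
gripper_width: 0.0369
grip_force: 0.0
```

>>> {"fn": "step_arm", "kwargs": {
  "plan": [0,0,0,0,0,0,0,0,0,0,0,0,0,0,0,0,0,0,0,0,0,0,0,0,0,0,0,0,0,0,0,0,0,0,0,0,0,0,0,0],
  "fingers": 1,
  "grip_force": 30
}}

```text
time_s: 32.92
ee_pos: [0.667, 0.1127, 0.1016]
eef_rot: [1.051, 2.958, 0.007]
force: [3.9, 4.0, -2.9]
gripper_width: 0.0091
grip_force: 29.5
```

```bash
python3 - <<'E'
from h import *
p,R,s=tool(); print(p,np.degrees(np.arctan2(R[1,0],R[0,0])),s['force'],s['moment'],s['gripper_width'],s['joint_pos'])
E
```

```text
[0.66696455 0.11271604 0.10157621] 140.869536241082 [ 3.90152292  3.97552326 -2.93159838] [ 0.64583299 -0.97964899  0.15089848] 0.009126752479389795 [ 0.10833173  0.83467951 -0.58171283  1.45869098  0.50448287  0.99511849
  0.29046133]
```

>>> {"fn": "step_arm", "kwargs": {
  "plan": [0,0.009,0,0,0,0.009,0,-0.07,0,0.009,0,-0.17,0,0.009,0,-0.27,0,0.009,0,-0.37,0,0.009,0,-0.47,0,0.009,0,-0.57,0,0.009,0,-0.67,0,0.009,0,-0.77,0,0.009,0,-0.83]
}}

```text
time_s: 33.75
ee_pos: [0.6673, 0.1133, 0.1015]
eef_rot: [0.389, 3.117, 0.002]
force: [2.6, 2.2, 0.5]
gripper_width: 0.0089
grip_force: 30.0
```

>>> {"fn": "step_arm", "kwargs": {
  "plan": [0,0,0,-0.09,0,0,0,-0.19,0,0,0,-0.29,0,0,0,-0.39,0,0,0,-0.49,0,0,0,-0.59,0,0,0,-0.68,0,0,0,-0.76,0,0,0,-0.83,0,0,0,-0.83]
}}

```text
time_s: 34.58
ee_pos: [0.6672, 0.1137, 0.1015]
eef_rot: [-0.29, 3.127, 0.003]
force: [2.6, 2.3, -0.9]
gripper_width: 0.0091
grip_force: 30.0
```

```bash
python3 - <<'E'
from h import *
p,R,s=tool(); print(p,np.degrees(np.arctan2(R[1,0],R[0,0])),s['force'],s['moment'],s['gripper_width'],s['joint_pos'])
E
```

```text
[0.66724165 0.11371716 0.10151484] -169.40234495617347 [ 2.59989681  2.29897955 -0.91135155] [ 0.71383809 -0.67776034 -0.07480341] 0.009066236153567437 [ 0.2020896   0.89554248 -0.79392505  1.45038474  0.68025726  1.08152333
  1.02916366]
```

>>> {"fn": "step_arm", "kwargs": {
  "plan": [-0.004,0.003,0,-0.09,-0.004,0.003,0,-0.19,-0.004,0.003,0,-0.29,-0.004,0.003,0,-0.39,-0.004,0.003,0,-0.49,-0.004,0.003,0,-0.58,-0.004,0.003,0,-0.66,-0.004,0.003,0,-0.73,-0.004,0.003,0,-0.77,-0.004,0.003,0,-0.77]
}}

```text
time_s: 35.42
ee_pos: [0.6671, 0.1139, 0.1015]
eef_rot: [0.909, -3.006, -0.001]
force: [-0.7, 2.1, 2.5]
gripper_width: 0.009
grip_force: 30.0
```

```bash
python3 - <<'E'
from h import *
p,R,s=tool(); phi=np.degrees(np.arctan2(R[1,0],R[0,0]));print(p,phi,s['force'],s['moment'],s['gripper_width'],s['joint_pos'])
for d in nets.spot_point('top','rod_end')[:0]:pass
t=np.array([.0145,-1])*.05
plan([(p[0]+t[0],p[1]+t[1],p[2],phi%360),(p[0]+2*t[0],p[1]+2*t[1],p[2],phi%360)],(*p,phi%360))
E
```

```text
[0.66709562 0.11386478 0.10145298] -146.3352664478123 [-0.67634627  2.14259398  2.45215259] [ 0.56789208  0.01521592 -0.10677731] 0.009026663293031978 [ 0.23735692  0.92790029 -0.88489173  1.44688813  0.75434389  1.12829123
  1.3800403 ]
start [0.6671 0.1139 0.1015] 213.7
(np.float64(0.6678206220716789), np.float64(0.06386478254120641), np.float64(0.10145298108824932), np.float64(213.6647335521877)) [ 0.108 -0.168 -0.    -0.   ]
(np.float64(0.6685456220716789), np.float64(0.013864782541206405), np.float64(0.10145298108824932), np.float64(213.6647335521877)) [ 0.108 -0.168 -0.    -0.   ]
```

>>> {"fn": "step_arm", "kwargs": {
  "plan": [0.01,-0.016,0,0,0.021,-0.033,0,0,0.032,-0.05,0,0,0.043,-0.067,0,0,0.054,-0.084,0,0,0.065,-0.101,0,0,0.076,-0.118,0,0,0.087,-0.135,0,0,0.098,-0.152,0,0,0.109,-0.168,0,0]
}}

```text
time_s: 36.3
ee_pos: [0.6684, 0.063, 0.1014]
eef_rot: [-0.91, 3.007, 0.0]
force: [-2.7, 2.3, 5.4]
gripper_width: 0.0086
grip_force: 30.0
```

```bash
python3 - <<'E'
from h import *
p,R,s=tool(); phi=np.degrees(np.arctan2(R[1,0],R[0,0]));print(p,phi,s['force'],s['moment'],s['gripper_width'])
im=snap('top','t6.png')
cv2.imwrite('pics/c6.png',cv2.resize(im[90:170,200:340],None,fx=5,fy=5,interpolation=cv2.INTER_CUBIC))
E
```

```text
[0.66840932 0.06295555 0.10142009] -146.3239694743316 [-2.66330279  2.33133732  5.37925296] [ 0.63310941  0.36323468 -0.16649686] 0.008586274961071016
```

View pics/c6.png

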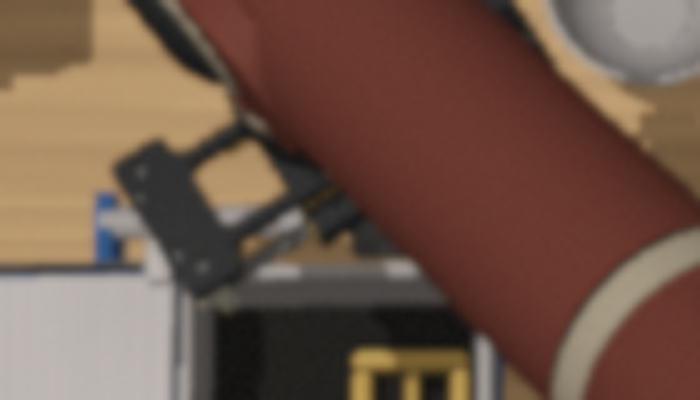

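>>> {"fn": "step_arm", "kwargs": {
  "plan": [0.013,-0.017,0,0,0.025,-0.035,0,0,0.037,-0.053,0,0,0.05,-0.071,0,0,0.062,-0.09,0,0,0.074,-0.108,0,0,0.087,-0.127,0,0,0.1,-0.145,0,0,0.112,-0.163,0,0,0.124,-0.182,0,0]
}}

```text
time_s: 37.18
ee_pos: [0.6696, 0.0077, 0.1015]
eef_rot: [-0.908, 3.003, -0.001]
force: [6.2, 2.5, 2.8]
gripper_width: 0.0089
grip_force: 30.0
```

>>> {"fn": "step_arm", "kwargs": {
  "plan": [0.003,-0.005,0,0,0.007,-0.01,0,0,0.01,-0.015,0,0,0.013,-0.02,0,0,0.017,-0.025,0,0,0.02,-0.03,0,0,0.023,-0.035,0,0,0.027,-0.04,0,0,0.027,-0.04,0,0,0.027,-0.04,0,0]
}}

```text
time_s: 38.02
ee_pos: [0.6699, -0.0044, 0.1014]
eef_rot: [-0.908, 3.003, -0.002]
force: [6.8, 1.9, 2.0]
gripper_width: 0.009
grip_force: 30.0
```

>>> {"fn": "step_arm", "kwargs": {
  "plan": [-0.004,-0.005,0,0,-0.006,-0.009,0,0,-0.004,-0.012,0,0,-0.002,-0.015,0,0,0.001,-0.018,0,0,0.003,-0.021,0,0,0.005,-0.025,0,0,0.005,-0.025,0,0,0.005,-0.025,0,0,0.005,-0.025,0,0]
}}

```text
time_s: 38.85
ee_pos: [0.67, -0.0054, 0.1015]
eef_rot: [-0.914, 3.003, 0.009]
force: [2.0, 6.8, 3.1]
gripper_width: 0.0085
grip_force: 30.0
```

>>> {"fn": "step_arm", "kwargs": {
  "plan": [0,0,0,0.09,0,0,0,0.19,0,0,0,0.29,0,0,0,0.39,0,0,0,0.49,0,0,0,0.59,0,0,0,0.68,0,0,0,0.76,0,0,0,0.82,0,0,0,0.82]
}}

```text
time_s: 39.68
ee_pos: [0.6702, -0.0059, 0.1015]
eef_rot: [-0.253, 3.13, 0.008]
force: [2.8, 6.0, 2.8]
gripper_width: 0.0089
grip_force: 30.0
```

>>> {"fn": "step_arm", "kwargs": {
  "plan": [0,0,0,0.09,0,0,0,0.19,0,0,0,0.29,0,0,0,0.39,0,0,0,0.49,0,0,0,0.59,0,0,0,0.68,0,0,0,0.76,0,0,0,0.82,0,0,0,0.82]
}}

```text
time_s: 40.52
ee_pos: [0.6702, -0.0065, 0.1014]
eef_rot: [0.42, 3.113, 0.006]
force: [2.2, 6.0, 3.6]
gripper_width: 0.0087
grip_force: 30.0
```

>>> {"fn": "step_arm", "kwargs": {
  "plan": [0,0,0,0.09,0,0,0,0.19,0,0,0,0.29,0,0,0,0.39,0,0,0,0.49,0,0,0,0.59,0,0,0,0.68,0,0,0,0.76,0,0,0,0.82,0,0,0,0.82]
}}

```text
time_s: 41.35
ee_pos: [0.67, -0.007, 0.1015]
eef_rot: [-1.073, -2.952, -0.004]
force: [2.6, 5.3, 3.2]
gripper_width: 0.0093
grip_force: 30.7
```

```bash
python3 - <<'E'
from h import *
p,R,s=tool(); phi=np.degrees(np.arctan2(R[1,0],R[0,0]));print(p,phi,s['force'],s['moment'],s['gripper_width'])
E
```

```text
[ 0.66996817 -0.00695761  0.10147383] 140.06129222166996 [2.63429355 5.28637946 3.15118165] [ 1.05896311 -0.64255018  0.38274352] 0.009251197330520235
```

>>> {"fn": "step_arm", "kwargs": {
  "plan": [0,0,0,0,0,0,0,0,0,0,0,0,0,0,0,0,0,0,-0.03,0,0,0,-0.08,0,0,0,-0.15,0,0,0,-0.22,0,0,0,-0.3,0,0,0,-0.4,0],
  "fingers": 0.2
}}

```text
time_s: 42.18
ee_pos: [0.6694, -0.0101, 0.2023]
eef_rot: [-1.077, -2.95, 0.002]
force: [1.4, -0.5, -0.3]
gripper_width: 0.037
grip_force: 0.0
```

```bash
python3 - <<'E'
from h import *
plan([(.55,.31,.2,91),(.55,.31,.105,91)])
E
```

```text
start [ 0.6694 -0.0101  0.2023] 139.9
  part [0.595 0.336 0.005 0.815]
(0.55, 0.31, 0.2, 91) [0.681 0.059 0.005 0.815]
(0.55, 0.31, 0.105, 91) [ 0.    0.    0.38 -0.  ]
```

>>> {"fn": "step_arm", "kwargs": {
  "plan": [0.03,0.02,0,0.05,0.1,0.06,0,0.15,0.19,0.11,0,0.26,0.27,0.15,0,0.37,0.35,0.2,0,0.48,0.43,0.24,0,0.59,0.5,0.28,0,0.69,0.56,0.32,0,0.78,0.6,0.34,0,0.815,0.6,0.34,0,0.815],
  "fingers": 1
}}

```text
time_s: 43.02
ee_pos: [0.6087, 0.1563, 0.203]
eef_rot: [-1.67, -2.66, -0.004]
force: [-0.4, 0.3, -0.9]
gripper_width: 0.0005
grip_force: 0.0
```

>>> {"fn": "step_arm", "kwargs": {
  "plan": [0.04,0,0,0.05,0.12,0.01,0,0.15,0.21,0.02,0,0.26,0.31,0.02,0,0.37,0.4,0.03,0,0.48,0.49,0.04,0,0.59,0.58,0.05,0,0.69,0.65,0.06,0,0.78,0.68,0.06,0,0.815,0.68,0.06,0,0.815]
}}

```text
time_s: 43.85
ee_pos: [0.5498, 0.3142, 0.2021]
eef_rot: [-2.197, -2.244, -0.002]
force: [0.4, 0.9, -0.0]
gripper_width: 0.0007
grip_force: 0.0
```

```bash
python3 - <<'E'
from h import *
im=snap('scene','s7.png'); t=snap('top','t7.png')
for q,z in(('rod_end',.075),('wing',.115),('gate_tab',.114),('collar_mid',.075)):
    for n in('top','scene'):
        for d in nets.spot_point(n,q)[:2]:print(q,n,round(d['confidence'],2),np.round(d['uv']),np.round(ray(n,d['uv'],z),3)[:2])
plan([(.55,.31,.103,91)])
a=cv2.resize(t[100:160,220:340],None,fx=5,fy=5,interpolation=cv2.INTER_CUBIC)
b=cv2.resize(im[225:285,330:450],None,fx=5,fy=5,interpolation=cv2.INTER_CUBIC)
cv2.imwrite('pics/c7.png',cv2.vconcat([a,b]))
E
```

```text
rod_end top 0.57 [308. 135.] [ 0.663 -0.021]
rod_end top 0.44 [180. 177.] [0.555 0.289]
rod_end scene 0.74 [341. 268.] [ 0.674 -0.023]
wing top 0.4 [301. 131.] [ 0.662 -0.005]
wing scene 0.56 [351. 255.] [ 0.666 -0.005]
gate_tab top 0.55 [183. 178.] [0.547 0.27 ]
gate_tab scene 0.85 [478. 225.] [0.557 0.266]
gate_tab scene 0.48 [342. 267.] [ 0.696 -0.021]
collar_mid top 0.61 [303. 132.] [ 0.67  -0.008]
collar_mid scene 0.63 [350. 265.] [ 0.664 -0.003]
start [0.551  0.3116 0.2012] 90.9
(0.55, 0.31, 0.103, 91) [-0.006 -0.004  0.393 -0.002]
```

View pics/c7.png

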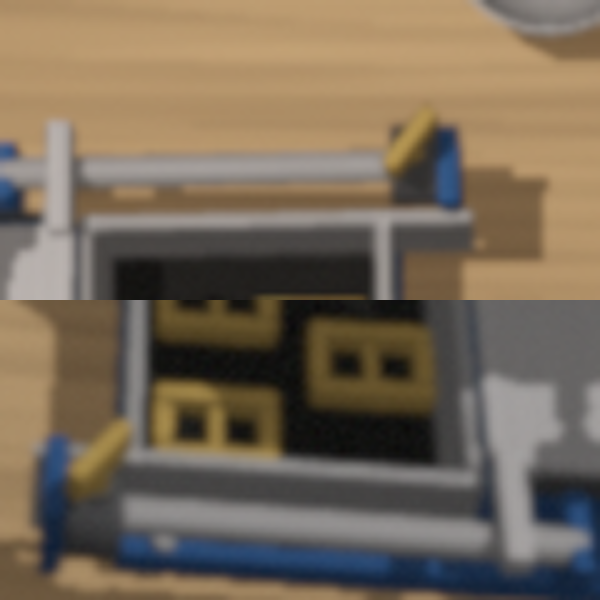

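The collar sits against the blue bracket at crop (437,165), with the wing back at its first angle. Three buckles are in the tub. Now the gate.

>>> {"fn": "step_arm", "kwargs": {
  "plan": [0,0,0.04,0,0,0,0.09,0,0,0,0.15,0,0,0,0.21,0,0,0,0.27,0,0,0,0.32,0,0,0,0.36,0,0,0,0.38,0,0,0,0.39,0,0,0,0.39,0]
}}

```text
time_s: 45.18
ee_pos: [0.5506, 0.3121, 0.1033]
eef_rot: [-2.202, -2.24, 0.001]
force: [0.9, -0.0, 0.3]
gripper_width: 0.0005
grip_force: 0.0
```

>>> {"fn": "step_arm", "kwargs": {
  "plan": [-0.02,0,0,0,-0.04,0,0,0,-0.06,0,0,0,-0.08,0,0,0,-0.1,0,0,0,-0.12,0,0,0,-0.14,0,0,0,-0.16,0,0,0,-0.16,0,0,0,-0.16,0,0,0]
}}

```text
time_s: 46.02
ee_pos: [0.5519, 0.2712, 0.1041]
eef_rot: [2.202, 2.239, -0.0]
force: [1.2, 2.0, 1.3]
gripper_width: 0.0002
grip_force: 1.0
```

```bash
python3 - <<'E'
from h import *
p,R,s=tool(); phi=np.degrees(np.arctan2(R[1,0],R[0,0]));print(p,phi,s['force'])
t=snap('top','t8.png')
for n in('scene','top'):
  if n=='scene': snap(n,'s8.png')
  for d in nets.spot_point(n,'gate_tab')[:2]:print(n,d['confidence'],d['uv'],ray(n,d['uv'],.114)[:2])
E
```

```text
[0.55189729 0.27120315 0.10411809] 90.94265001918176 [1.21194573 2.00137558 1.30434887]
scene 0.68 [470.8, 224.2] [0.55659142 0.25037962]
scene 0.46 [373.8, 250.3] [0.64802496 0.04196466]
top 0.55 [190.0, 176.5] [0.54938265 0.25412938]
```

>>> {"fn": "step_arm", "kwargs": {
  "plan": [-0.03,0,0,0,-0.07,0,0,0,-0.12,0,0,0,-0.17,0,0,0,-0.22,0,0,0,-0.27,0,0,0,-0.32,0.01,0,0,-0.37,0.01,0,0,-0.42,0.01,0,0,-0.46,0.01,0,0]
}}

```text
time_s: 47.05
ee_pos: [0.5542, 0.1585, 0.1035]
eef_rot: [-2.198, -2.239, -0.0]
force: [-2.9, 7.8, -0.3]
gripper_width: 0.0002
grip_force: 4.3
```

>>> {"fn": "step_arm", "kwargs": {
  "plan": [-0.008,0,0,0,-0.016,0,0,0,-0.024,0,0,0,-0.032,0,0,0,-0.04,0,0,0,-0.048,0,0,0,-0.056,0,0,0,-0.064,0,0,0,-0.072,0,0,0,-0.08,0,0,0]
}}

```text
time_s: 47.88
ee_pos: [0.5547, 0.1394, 0.1034]
eef_rot: [-2.198, -2.239, -0.001]
force: [-2.7, 8.4, -1.9]
gripper_width: 0.0007
grip_force: 4.6
```

>>> {"fn": "step_arm", "kwargs": {
  "plan": [-0.005,0,0,0,-0.01,0,0,0,-0.015,0,0,0,-0.02,0,0,0,-0.025,0,0,0,-0.03,0,0,0,-0.035,0,0,0,-0.04,0,0,0,-0.04,0,0,0,-0.04,0,0,0]
}}

```text
time_s: 48.72
ee_pos: [0.5547, 0.1394, 0.1036]
eef_rot: [-2.185, -2.24, -0.02]
force: [-1.5, 19.9, -6.3]
gripper_width: 0.0004
grip_force: 9.7
```

```bash
python3 - <<'E'
from h import *
im=snap('scene','s9.png'); t=snap('top','t9.png')
for n in('top',):
  for d in nets.spot_point(n,'gate_tab')[:2]:print(n,d['confidence'],d['uv'],ray(n,d['uv'],.114)[:2])
for d in nets.spot_point('scene','gate_tab')[:2]:print(d['confidence'],d['uv'],ray('scene',d['uv'],.114)[:2])
a=cv2.resize(t[115:235,225:325],None,fx=4.5,fy=4.5,interpolation=cv2.INTER_CUBIC)
b=cv2.resize(im[185:290,325:405],None,fx=5.143,fy=5.143,interpolation=cv2.INTER_CUBIC)[:540]
b=cv2.resize(b,(350,540)) if b.shape[1]>350 else cv2.copyMakeBorder(b,0,540-b.shape[0],0,0,0)
cv2.imwrite('pics/c9.png',cv2.hconcat([a,b]))
E
```

```text
top 0.94 [245.5, 175.2] [0.55361793 0.12298828]
0.56 [409.1, 222.0] [0.56527267 0.11702026]
```

View pics/c9.png

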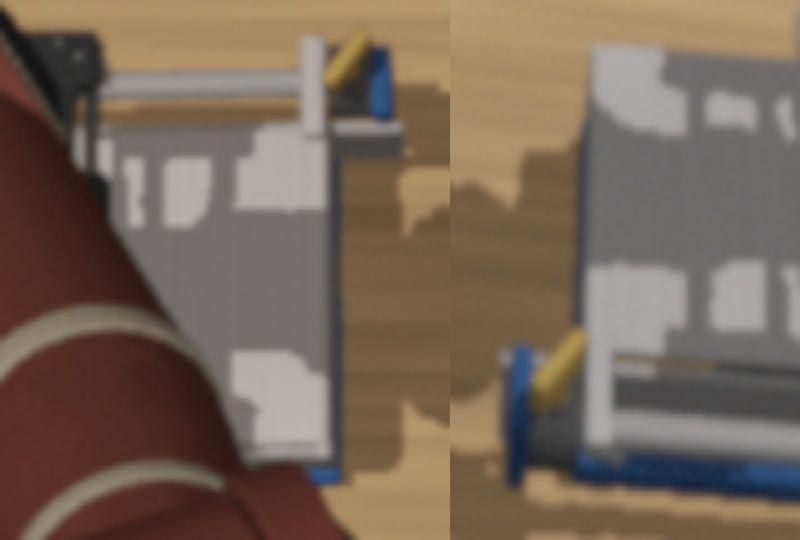

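```bash
python3 - <<'E'
from h import *
t0=cv2.imread('pics/t7.png');t9=cv2.imread('pics/t9.png')
def g(im,v,u0,u1): 
    r=cv2.cvtColor(im,cv2.COLOR_BGR2GRAY)[v-1:v+2].mean(0); print(v,r[u0:u1].round().astype(int))
for v in(155,165,190,200): g(t9,v,288,306)
for v in(165,190,205): g(t0,v,226,246); g(t0,v,288,306)
print('ear');
for v in(125,128): g(t0,v,225,240);g(t9,v,285,312)
for u in(295,296,297,298,299,300):print(u,ray('top',(u,175),.087)[:2],ray('top',(u,175),.08)[:2],ray('top',(u-62,175),.087)[:2])
p,R,s=tool();print(p,s['force'])
E
```

```text
155 [172 173 173 173 172 172 173 173 162 130  85  62  70  88  93  93  93  93]
165 [112 112 112 112 111 112 113 113 108  94  76  63  68  83  88  88  89  88]
190 [113 113 113 113 112 113 113 113 109  99  80  66  65  81  91  93  93  93]
200 [178 178 177 178 178 177 176 174 165 138  94  67  66  82  92  94  94  94]
165 [114 114 114 113 113 115 114 106  87  81  95  93  81  72  71  66  52  30
  20  19]
165 [ 51  76 118 144 138 107  81 116 149 142 104  70  70  86  91  91  91  91]
190 [114 115 115 114 115 115 112 101  85  89  95  88  76  72  73  79  88  92
  88  77]
190 [ 82  83  83  83  77  62  67 115 148 142 105  72  67  83  94  96  96  95]
205 [166 182 186 185 185 184 180 158 112 124 146 130  91  73  70  61  39  23
  19  20]
205 [ 88  88  88  87  82  64  49  71  95  95  82  69  69  87  97  99 100 100]
ear
125 [151 151 151 151 159 171 172 168 156 139 146 151 152 152 152]
125 [143 143 143 143 143 144 150 163 170 170 164 148 122 106 104 116 132 141
 141 131 110  87  78  86  91  96 114]
128 [153 153 152 152 160 176 177 172 155 129 139 151 153 153 153]
128 [150 150 150 149 148 147 152 164 171 171 165 148 120 111 128 140 140 126
 104  81  61  50  46  45  48  60  89]
295 [0.56036565 0.00863161] [0.56173368 0.00919753] [0.55909203 0.15819333]
296 [0.56038613 0.00622621] [0.56175429 0.00677759] [0.55911263 0.15577435]
297 [0.56040661 0.00382103] [0.5617749  0.00435786] [0.55913322 0.1533556 ]
298 [0.56042709 0.00141607] [0.5617955  0.00193836] [0.55915382 0.15093706]
299 [ 0.56044757 -0.00098867] [ 5.61816102e-01 -4.80929842e-04] [0.55917441 0.14851875]
300 [ 0.56046805 -0.00339319] [ 0.5618367 -0.0029   ] [0.559195   0.14610065]
[0.55471053 0.13944688 0.10361327] [-1.12484501 19.90684615 -5.51782916]
```

The gate edge moved from column 233.4 to 297.4, about 154 mm, so it looks shut with the ear at the collar. I'll press a little harder, then check the catch with a gentle back-pull.

>>> {"fn": "step_arm", "kwargs": {
  "plan": [-0.004,0,0,0,-0.008,0,0,0,-0.012,0,0,0,-0.016,0,0,0,-0.016,0,0,0,-0.016,0,0,0,-0.016,0,0,0,-0.016,0,0,0,-0.016,0,0,0,-0.016,0,0,0]
}}

```text
time_s: 49.75
ee_pos: [0.5547, 0.1395, 0.1037]
eef_rot: [-2.18, -2.24, -0.028]
force: [-1.4, 24.7, -8.0]
gripper_width: 0.0004
grip_force: 12.2
```

>>> {"fn": "step_arm", "kwargs": {
  "plan": [0.02,0,0,0,0.04,0,0,0,0.06,0,0,0,0.08,0,0,0,0.1,0,0,0,0.12,0,0,0,0.14,0,0,0,0.14,0,-0.1,0,0.14,0,-0.25,0,0.14,0,-0.4,0]
}}

```text
time_s: 50.58
ee_pos: [0.5551, 0.1573, 0.2038]
eef_rot: [-2.202, -2.239, 0.005]
force: [0.8, -0.5, -0.2]
gripper_width: 0.0005
grip_force: 0.0
```

```bash
python3 - <<'E'
from h import *
t=snap('top','t10.png'); s=snap('scene','s10.png')
def g(im,v,u0,u1): 
    r=cv2.cvtColor(im,cv2.COLOR_BGR2GRAY)[v-1:v+2].mean(0); print(v,r[u0:u1].round().astype(int))
for v in(155,165,190,200): g(t,v,288,306)
g(t,125,285,312)
plan([(.554,.121,.2,1),(.554,.121,.1,1)])
E
```

```text
155 [172 173 174 173 172 172 174 174 162 130  85  62  70  89  93  94  93  94]
165 [112 112 113 113 112 113 113 113 108  95  77  63  68  84  89  89  89  88]
190 [118 118 118 118 118 118 118 118 114 101  81  66  65  81  91  93  93  93]
200 [176 176 177 178 178 178 178 176 168 143  97  67  66  82  92  94  94  94]
125 [144 143 143 143 143 145 152 164 171 171 164 147 122 106 104 116 132 141
 142 131 110  87  79  87  91  96 114]
start [0.5598 0.1598 0.2102] 90.9
  part [-0.052 -0.009  0.014  0.999]
  part [-0.049  0.018  0.014  0.999]
(0.554, 0.121, 0.2, 1) [-0.033  0.04   0.014  0.999]
(0.554, 0.121, 0.1, 1) [ 0.   0.   0.4 -0. ]
```

>>> {"fn": "step_arm", "kwargs": {
  "plan": [-0.05,-0.01,0,0,-0.12,-0.02,0,0,-0.2,-0.02,0,0,-0.26,-0.02,0,0,-0.3,-0.02,0,0,-0.3,-0.02,0.1,0,-0.3,-0.02,0.2,0,-0.3,-0.02,0.3,0,-0.3,-0.02,0.39,0,-0.3,-0.02,0.42,0]
}}

```text
time_s: 51.52
ee_pos: [0.5489, 0.0814, 0.0945]
eef_rot: [-2.199, -2.237, 0.012]
force: [-0.3, -0.9, 0.2]
gripper_width: 0.0007
grip_force: 0.0
```

>>> {"fn": "step_arm", "kwargs": {
  "plan": [0.01,0,0,0,0.02,0,0,0,0.03,0,0,0,0.04,0,0,0,0.05,0,0,0,0.06,0,0,0,0.07,0,0,0,0.075,0,0,0,0.075,0,0,0,0.075,0,0,0]
}}

```text
time_s: 52.35
ee_pos: [0.5518, 0.1019, 0.0987]
eef_rot: [2.202, 2.241, 0.0]
force: [0.3, 0.5, 1.1]
gripper_width: 0.0005
grip_force: 0.0
```

>>> {"fn": "step_arm", "kwargs": {
  "plan": [0.004,0,0,0,0.008,0,0,0,0.012,0,0,0,0.016,0,0,0,0.02,0,0,0,0.024,0,0,0,0.028,0,0,0,0.028,0,0,0,0.028,0,0,0,0.028,0,0,0]
}}

```text
time_s: 53.18
ee_pos: [0.5517, 0.1088, 0.0987]
eef_rot: [2.202, 2.24, 0.0]
force: [-0.2, 0.3, -0.3]
gripper_width: 0.0006
grip_force: 0.0
```

>>> {"fn": "step_arm", "kwargs": {
  "plan": [0.004,0,0,0,0.008,0,0,0,0.012,0,0,0,0.016,0,0,0,0.02,0,0,0,0.024,0,0,0,0.028,0,0,0,0.028,0,0,0,0.028,0,0,0,0.028,0,0,0]
}}

```text
time_s: 54.02
ee_pos: [0.5516, 0.1136, 0.0987]
eef_rot: [2.202, 2.238, -0.004]
force: [-1.0, -5.7, 2.5]
gripper_width: 0.0002
grip_force: 3.0
```

>>> {"fn": "step_arm", "kwargs": {
  "plan": [0.004,0,0,0,0.008,0,0,0,0.01,0,0,0,0.01,0,0,0,0.01,0,0,0,0.01,0,0,0,0.01,0,0,0,0.01,0,0,0,0.01,0,0,0,0.01,0,0,0]
}}

```text
time_s: 54.85
ee_pos: [0.5516, 0.1137, 0.0987]
eef_rot: [2.202, 2.235, -0.009]
force: [-0.7, -9.5, 3.9]
gripper_width: 0.0007
grip_force: 4.6
```

```bash
python3 - <<'E'
from h import *
t=snap('top','t11.png')
def g(im,v,u0,u1): 
    r=cv2.cvtColor(im,cv2.COLOR_BGR2GRAY)[v-1:v+2].mean(0); print(v,r[u0:u1].round().astype(int))
for v in(155,165,190,200): g(t,v,288,306)
E
```

```text
155 [173 174 173 172 172 174 173 158 123  93  72  62  70  88  93  93  94  93]
165 [112 113 113 114 114 115 115 110 101  92  77  64  68  84  88  88  89  88]
190 [113 113 113 112 113 114 113 110 103  93  78  66  65  81  91  93  93  93]
200 [178 178 178 178 178 177 175 162 133 101  79  66  66  82  92  94  94  94]
```

The gate gave back only about 2 mm and then held against 9.5 N, so it is caught. I'll push it fully home once more, then go to the treadle.

>>> {"fn": "step_arm", "kwargs": {
  "plan": [-0.02,0,0,0,-0.05,0,0,0,-0.08,0,0,0,-0.08,0,-0.05,0,-0.08,0,-0.15,0,-0.08,0,-0.25,0,-0.08,0,-0.35,0,-0.08,0,-0.4,0,-0.08,0,-0.4,0,-0.08,0,-0.4,0]
}}

```text
time_s: 55.73
ee_pos: [0.552, 0.0988, 0.1989]
eef_rot: [2.202, 2.241, 0.002]
force: [-0.3, 0.7, -0.2]
gripper_width: 0.0007
grip_force: 0.0
```

>>> {"fn": "step_arm", "kwargs": {
  "plan": [0.05,0,0,0,0.13,0,0,0,0.21,0,0,0,0.29,0,0,0,0.33,0,0,0,0.33,0,0.1,0,0.33,0,0.2,0,0.33,0,0.3,0,0.33,0,0.37,0,0.33,0,0.37,0]
}}

```text
time_s: 56.57
ee_pos: [0.547, 0.1795, 0.1013]
eef_rot: [-2.198, -2.238, 0.015]
force: [0.2, 0.1, 0.4]
gripper_width: 0.0004
grip_force: 0.0
```

```bash
python3 - <<'E'
from h import *
plan([(.553,.138,.103,91)])
E
```

```text
start [0.547  0.1795 0.1013] 91.0
(0.553, 0.138, 0.103, 91) [-0.166  0.021 -0.007  0.001]
```

>>> {"fn": "step_arm", "kwargs": {
  "plan": [-0.02,0,0,0,-0.05,0,0,0,-0.08,0,0,0,-0.11,0,0,0,-0.13,0,0,0,-0.15,0,0,0,-0.165,0,0,0,-0.18,0,0,0,-0.185,0,0,0,-0.185,0,0,0]
}}

```text
time_s: 57.4
ee_pos: [0.5517, 0.1394, 0.107]
eef_rot: [-2.196, -2.242, -0.012]
force: [0.5, 7.0, -0.3]
gripper_width: 0.0006
grip_force: 3.3
```

>>> {"fn": "step_arm", "kwargs": {
  "plan": [0.02,0,0,0,0.05,0,0,0,0.09,0,0,0,0.12,0,0,0,0.12,0,-0.05,0,0.12,0,-0.13,0,0.12,0,-0.22,0,0.12,0,-0.32,0,0.12,0,-0.4,0,0.12,0,-0.4,0]
}}

```text
time_s: 58.23
ee_pos: [0.5531, 0.1665, 0.2106]
eef_rot: [2.199, 2.238, 0.012]
force: [0.1, 0.4, -0.1]
gripper_width: 0.0005
grip_force: 0.0
```

```bash
python3 - <<'E'
from h import *
t=snap('top','t12.png')
def g(im,v,u0,u1): 
    r=cv2.cvtColor(im,cv2.COLOR_BGR2GRAY)[v-1:v+2].mean(0); print(v,r[u0:u1].round().astype(int))
for v in(155,200): g(t,v,288,306)
for d in nets.spot_point('top','treadle_pad')[:2]:print(d['confidence'],d['uv'],ray('top',d['uv'],.065)[:2])
plan([(.622,-.255,.2,91),(.622,-.255,.1,91)])
E
```

```text
155 [173 173 174 174 173 173 174 173 162 130  85  62  70  88  92  93  94  94]
200 [179 178 178 179 179 178 178 176 168 143  97  67  67  82  92  94  94  94]
0.97 [402.6, 153.4] [ 0.62079765 -0.25262689]
start [0.5508 0.165  0.2065] 91.0
  part [-0.842  0.127  0.013  0.   ]
(0.622, -0.255, 0.2, 91) [-0.842  0.128  0.013  0.   ]
(0.622, -0.255, 0.1, 91) [ 0.   0.   0.4 -0. ]
```

>>> {"fn": "step_arm", "kwargs": {
  "plan": [-0.04,0.01,0,0,-0.12,0.02,0,0,-0.22,0.03,0,0,-0.33,0.05,0,0,-0.44,0.07,0,0,-0.55,0.08,0,0,-0.66,0.1,0,0,-0.75,0.12,0,0,-0.82,0.127,0,0,-0.84,0.127,0,0]
}}

```text
time_s: 59.17
ee_pos: [0.5854, -0.0508, 0.2039]
eef_rot: [-2.21, -2.232, 0.008]
force: [-0.1, -0.3, -0.4]
gripper_width: 0.0003
grip_force: 0.0
```

>>> {"fn": "step_arm", "kwargs": {
  "plan": [-0.04,0.01,0,0,-0.12,0.02,0,0,-0.22,0.03,0,0,-0.33,0.05,0,0,-0.44,0.07,0.05,0,-0.55,0.08,0.1,0,-0.66,0.1,0.2,0,-0.75,0.12,0.3,0,-0.82,0.127,0.38,0,-0.84,0.127,0.4,0]
}}

```text
time_s: 60.0
ee_pos: [0.6184, -0.2573, 0.101]
eef_rot: [-2.201, -2.233, 0.009]
force: [-0.2, -1.0, -0.2]
gripper_width: 0.0004
grip_force: 0.0
```

>>> {"fn": "step_arm", "kwargs": {
  "plan": [0,0,0,0,0,0,0,0,0,0,0,0,0,0,0,0,0,0,0,0,0,0,0,0,0,0,0,0,0,0,0,0,0,0,0,0,0,0,0,0]
}}

```text
time_s: 60.83
ee_pos: [0.6215, -0.2543, 0.1062]
eef_rot: [-2.202, -2.24, -0.0]
force: [0.5, 0.1, 0.3]
gripper_width: 0.0005
grip_force: 0.0
```

>>> {"fn": "step_arm", "kwargs": {
  "plan": [0,0,0.03,0,0,0,0.07,0,0,0,0.11,0,0,0,0.15,0,0,0,0.18,0,0,0,0.21,0,0,0,0.235,0,0,0,0.255,0,0,0,0.265,0,0,0,0.265,0]
}}

```text
time_s: 61.67
ee_pos: [0.6187, -0.2542, 0.042]
eef_rot: [-2.2, -2.237, 0.008]
force: [-8.0, 1.6, 17.1]
gripper_width: 0.0003
grip_force: 8.4
```

>>> {"fn": "step_arm", "kwargs": {
  "plan": [0,0,0.01,0,0,0,0.015,0,0,0,0.015,0,0,0,0.015,0,0,0,0.015,0,0,0,0.015,0,0,0,0.015,0,0,0,0.015,0,0,0,0.015,0,0,0,0.015,0]
}}

```text
time_s: 62.5
ee_pos: [0.6187, -0.2542, 0.0416]
eef_rot: [-2.201, -2.237, 0.008]
force: [-13.5, 2.5, 31.4]
gripper_width: 0.0004
grip_force: 15.6
```

>>> {"fn": "step_arm", "kwargs": {
  "plan": [0,0,-0.03,0,0,0,-0.07,0,0,0,-0.12,0,0,0,-0.18,0,0,0,-0.25,0,0,0,-0.33,0,0,0,-0.42,0,0,0,-0.5,0,0,0,-0.58,0,0,0,-0.6,0]
}}

```text
time_s: 63.33
ee_pos: [0.6235, -0.2545, 0.1894]
eef_rot: [2.199, 2.237, 0.005]
force: [-0.0, -0.2, 1.3]
gripper_width: 0.0001
grip_force: 0.0
```

>>> {"fn": "step_arm", "kwargs": {
  "plan": [0,0,0,0,0,0,0,0,0,0,0,0,0,0,0,0,0,0,0,0,0,0,0,0,0,0,0,0,0,0,0,0,0,0,0,0,0,0,0,0]
}}

```text
time_s: 64.17
ee_pos: [0.6215, -0.2543, 0.1862]
eef_rot: [2.202, 2.24, 0.0]
force: [0.2, 0.5, -1.2]
gripper_width: 0.0004
grip_force: 0.0
```

```bash
python3 - <<'E'
from h import *
im=snap('scene','end.png'); t=snap('top','endt.png')
g=cv2.cvtColor(t,cv2.COLOR_BGR2GRAY)
for v in(155,200): print(g[v-1:v+2].mean(0)[288:306].round().astype(int))
cv2.imwrite('pics/c12.png',cv2.resize(im[140:310,150:520],None,fx=2.1,fy=2.1,interpolation=cv2.INTER_CUBIC))
E
```

```text
[172 173 173 173 172 172 173 173 162 130  85  62  70  88  93  93  93  93]
[178 178 177 177 178 177 177 175 167 142  97  67  66  81  92  93  94  94]
```

View pics/c12.png

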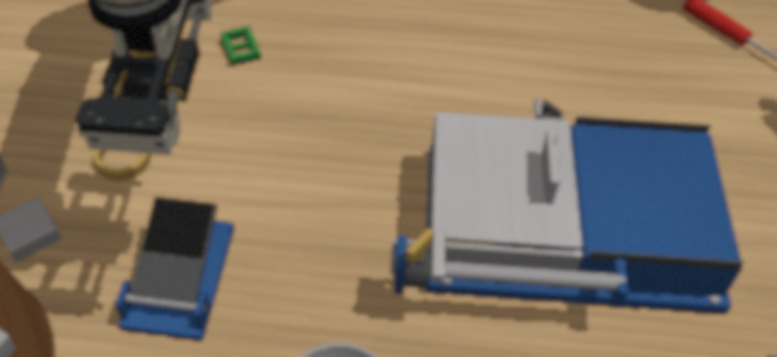

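The gate is shut over the tub, its front edge at crop x≈433. The collar is home at (425,255), the treadle is up at (180,240), and no buckle is left on the bench.

```bash
python3 -c "
from cell import bot
print(bot.hand_in())"
```

```text
the job is handed in; nothing more can be done
None
```

The job is handed in at about 64 s on the robot clock: three brass buckles (all I found on the bench) in the tub, collar home and tightened, gate shut and caught (held on a back-pull), treadle pressed to its stop and back up, bangle and block not touched.

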